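# Batch the spacers through the hopper

### The job

Tip the hinged steel cup so that all five spacers drop into the hopper while its shutter is still shut, then swing the cup back until it stands upright again. Then pull the sprung shutter rod out by its upright pin to the length mark (60 mm, where the black ring on the rod just comes out of the barrel), so that all the spacers fall through into the kit tray below. Finish while still holding the rod at the mark: do not let go of it, and leave the other things on the bench where they are.

Things in the scene. Friction and masses are not known exactly. Their poses are not given: they have to be found in the camera images.
- station: Grey batching station, fixed. Origin on the bench under the hopper centre, z up. Along its y axis: tip cup at +y, hopper, shutter rod at -y. Base plate 140 x 310 x 6 mm. Hopper: box 127 mm square, sloping inside to a throat 60 (x) x 52 (y) mm at z 79 mm, closed by a flat shutter (moves with the rod). Walls reach z 180 mm at -y, 165 mm at +-x, 148 mm at +y. Open kit tray below, 118 mm square.
- hopper_mouth (a point): Centre of the hopper's square mouth, 120 x 120 mm, at z 146 mm of the station.
- tray_floor (a point): Centre of the kit tray's inner floor, at z 10 mm of the station; the tray's walls are 4 mm thick and reach z 42 mm.
- cup_hinge (a point): Point on the cup's hinge axis, 60 mm to station +y of the hopper's centre and 165 mm up. The axis runs along station x. Axes as the station's.
- cup (a joint): Angle of the round steel tip cup, rad: 0 = upright on its stop, grows as it tips to the hopper (positive turn about station +x), stop at 2.35. Below about 2 rad gravity swings it back if let go; spacers slide out well at 2.2. Cup 72 mm across, 65 mm high, wall 3 mm, 0.2 kg; its pouring lip is at the hinge, its axis 43 mm to +y of the hinge when upright.
- cup_bar (a point): Middle of the cup's handle, a round steel bar 10 mm thick, 60 mm long, along station x. Cup upright: 115 mm to station +y of the hinge axis and 30 mm above it. It moves with the cup on a circle about the hinge; pinched from above it can turn between the fingers, so the gripper can keep pointing down. About 35 mm clear to the cup.
- rod (a joint): How far the shutter rod is pulled out, m. 0 = shut (spring-closed), grows as it is pulled along station -y, length mark at 0.060, end stop at 0.080. The spring pulls back with about 2 N at 0, 7 N at the mark. Let go, it springs shut.
- pin_grip (a point): Point to grip on the black upright pull pin at the outer end of the shutter rod: on the pin's axis, 18 mm below its top, at z 147 mm of the station and 145 mm to station -y of the hopper centre when shut; moves with the rod. The pin is round, 14 mm thick, and rises 92 mm above the axis of the rod (12 mm thick, along station y, at z 73 mm).
- barrel_mouth (a point): Mouth of the spring barrel (26 mm thick) that the rod slides out of; the black ring on the rod (3 mm wide) comes out here at the length mark.
- spacer0_center (a point): Centre of one of five equal turned aluminium spacers, solid cylinders 18 mm across and 20 mm long, 14 g each; at the start they stand in the cup.
- spacer1_center (a point): Centre of one of five equal turned aluminium spacers, solid cylinders 18 mm across and 20 mm long, 14 g each; at the start they stand in the cup.
- spacer2_center (a point): Centre of one of five equal turned aluminium spacers, solid cylinders 18 mm across and 20 mm long, 14 g each; at the start they stand in the cup.
- spacer3_center (a point): Centre of one of five equal turned aluminium spacers, solid cylinders 18 mm across and 20 mm long, 14 g each; at the start they stand in the cup.
- spacer4_center (a point): Centre of one of five equal turned aluminium spacers, solid cylinders 18 mm across and 20 mm long, 14 g each; at the start they stand in the cup.
- spool: Bystander, loose, leave alone: white wire spool, 52 mm across and 52 mm high, standing beyond the station. Origin at the centre of its underside.
- flux_bottle: Bystander, loose, leave alone: small white bottle, 34 mm across and 95 mm high, standing beyond the station. Origin at the centre of its underside.
- board: Bystander, loose, leave alone: green circuit board 60 x 90 mm with parts up to 18 mm high, lying on the robot's side of the station. Origin at the centre of its underside.
- driver: Bystander, loose, leave alone: black-handled screwdriver 170 mm long, lying on the robot's side of the station. Origin at the centre of its underside.
- tip_pot: Bystander, loose, leave alone: dark steel pot, 60 mm across and 40 mm high, to the left. Origin at the centre of its underside.
- parts_bin: Bystander, loose, leave alone: grey open parts bin 140 x 100 x 50 mm, to the right. Origin at the centre of its underside.
- jar: Bystander, loose, leave alone: clear jar 50 mm across and 60 mm high, to the right. Origin at the centre of its underside.

How it is judged:
By the outcome, as a careful person would: the job done as asked, in the order asked, and still so for the second after the job is handed in, while the arm keeps its last pose, push and grip.
It also fails if it takes over 58 s, if anything falls off the work surface, if the arm or the gripper's body presses on something with over 40 N, if the wrist force passes 120 N, or if a joint passes its speed limit or range.

### The arm

A 6-joint arm with a two-finger parallel gripper is mounted at the origin on the work surface. World frame = base frame: x ahead of the robot, y to its left, z up, the work surface at z = 0. Lengths are in mm, angles in rad, forces in N, time in s.
With the tool pointing down it reaches from about 400 to 925 mm from the base axis. Payload 12.5 kg.
Tool frame: the origin (TCP) lies midway between the tips of the shut fingers; the grasp point (between the pads) lies env.grasp_offset behind it (env.grasp_offset is the distance from the TCP to the grasp point, in mm); x points along the fingers, y is the direction in which the jaws open and shut, and the axes are right-handed (so a half turn about x gives the same grasp; the last joint's range is limited). The gripper opens to 95 mm and grips with 3 to 60 N. Pads are 20 mm wide; open, the fingers measure 119 mm over their backs; the gripper's body (75 mm by 180 mm) begins 59 mm behind the grasp point.
Start: joints at [-1.313, 0.491, 1.559, -0, 1.092, -0.106], TCP at [222.417, -584.107, 184.261] pointing down, gripper open.
Joint ranges: [-3.1, 3.1], [-0.84, 2.19], [0.05, 2.79], [-1.13, 4.28], [0.06, 2.93], [-2.69, 2.69]. Speed limits (rad/s): [2.22, 2.22, 2.79, 3.14, 3.14, 3.14].

### API

Orientations are given as [roll, pitch, yaw] about the fixed x, y, z axes, in that order (R = Rz(yaw) Ry(pitch) Rx(roll)).
In Python, from cell import env gives the robot as it stands.
- The arm moves only by the tool apply_moves, never from a script. Its arguments are lists of equal length, an entry for each row: "offset": the shift along the world's x, y, z in units of 25 mm (1.0 is 25 mm), a list of three; "yaw": the turn about the world's z in units of 6 degrees (1.0 is 6 degrees); "jaw": the closure, from -1 (fully open) to 1 (shut), so that 0 is half open. A call has 1 to 20 rows; each row is the pose to reach, as a shift and turn from the pose measured when the call began; what a row does not reach only later rows make up. A row lasts 1/8 s, in which the tool goes at most 62.5 mm and 10.7 degrees, less where a joint would pass 70% of its speed; a pose out of reach is approached as far as the arm can. A call with a gripper value outside its range is refused whole. The fingers move at their own pace and stop on an object; the grip force is fixed at half the most. Time passes only in rows, so rows that repeat a pose let the fingers close. It gives the time, the measured TCP pose, the force and the opening at its end, in the units of the state.
- env.state(): the state, without advancing time (a new reading comes with each control period).
- env.read_camera(name): name is "scene" or "top"; returns a dict with "frame" (384x512x3 uint8, red, green, blue), "fx", "fy", "cx", "cy" (pixels), "xyz" and "rotation" of the camera in the world. Camera axes: x right, y down, z forward; pixel columns grow to the right and rows downward; lengths in mm; the calibration is good to about 2 mm. A picture is of the moment at which its call begins. There is no depth.
- env.job_done(): hands the job in, once; it reports no verdict.
The state is a dict: "t": time; "joints": joint angles; "qvel": joint speeds; "tau": joint torques, N m; "eef_pos": TCP position; "tcp_rot": TCP orientation; "ft_force": force on the tool from outside, world axes, zero at the start; "moment": the same for the moment, N m; "opening": opening from 0.0 (shut) to 1.0 (fully open).
Only numpy, scipy, OpenCV 4.12 (cv2) and the standard library are available. Lean on these libraries where they do the work, as an engineer would, in place of code of your own. Each camera call takes 0.05 s, during which the arm holds its last target.

## Working session

There is one attempt and no reset: what is moved stays moved. The work goes in short steps, Python scripts to look and compute and a tool call to move; the robot and the scene stay as the last step left them, time stands still between calls to the robot, and variables do not carry over. Pictures are saved under pics/ and viewed, and the job is handed in when it is done.

Besides the shell and the picture viewer there is one more tool, called after "Request:" by a JSON object that holds its "op" and its "data", one argument or row to a line. apply_moves: Moves the arm, as the interface text tells. Its arguments: {"type":"object","properties":{"offset":{"type":"array"},"yaw":{"type":"array"},"jaw":{"type":"array"}},"required":["offset","yaw","jaw"]}

```bash
mkdir -p pics; ls; python3 - <<'E'
from cell import env
import cv2,pickle
print(env.state(), env.grasp_offset)
for n in("scene","top"):
    c=env.read_camera(n); pickle.dump(c,open(f"pics/{n}0.pkl","wb"))
    cv2.imwrite(f"pics/{n}0.png",cv2.resize(c["frame"][:,:,::-1],(800,600),interpolation=cv2.INTER_CUBIC))
    print(n,c["fx"],c["fy"],c["cx"],c["cy"],c["xyz"],c["rotation"])
E
```

```text
pics
{'t': 0.0, 'joints': array([-1.31260488e+00,  4.91543348e-01,  1.55946290e+00, -7.90372281e-06,
        1.09167912e+00, -1.05599875e-01]), 'qvel': array([ 0.00064483, -0.00023216,  0.00040116,  0.00215736,  0.00123584,
        0.00013914]), 'tau': array([ 6.36612094e-05, -6.12653089e+01, -2.58186418e+01,  6.93809101e-02,
        4.82913991e-02, -1.11916006e-04]), 'eef_pos': array([ 222.33526097, -583.81832042,  183.66720303]), 'tcp_rot': array([-1.66998126,  1.56970359,  1.83540636]), 'ft_force': array([-0.93418578,  0.35175014, -0.01417348]), 'moment': array([-0.00148392,  0.00765168, -0.0024152 ]), 'opening': 1.002377907607819} 18.8
scene 427.2858439768591 427.2858439768591 262.2228454408834 197.08117258292458 [1371.09553487 -634.35145211 1000.69025405] [-2.27025299 -0.01636322  0.90548912]
top 403.44687434018454 403.44687434018454 257.69683588634376 193.4158808676612 [ 312.18093015  -20.74211593 1517.32975379] [-2.95204227e+00 -2.08032447e-03 -1.57106459e+00]
```

View pics/scene0.png

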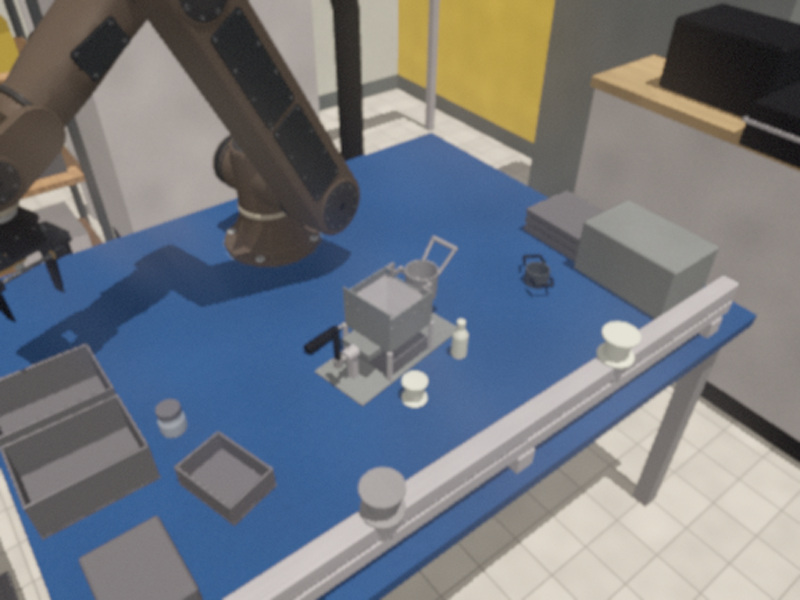

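View pics/top0.png

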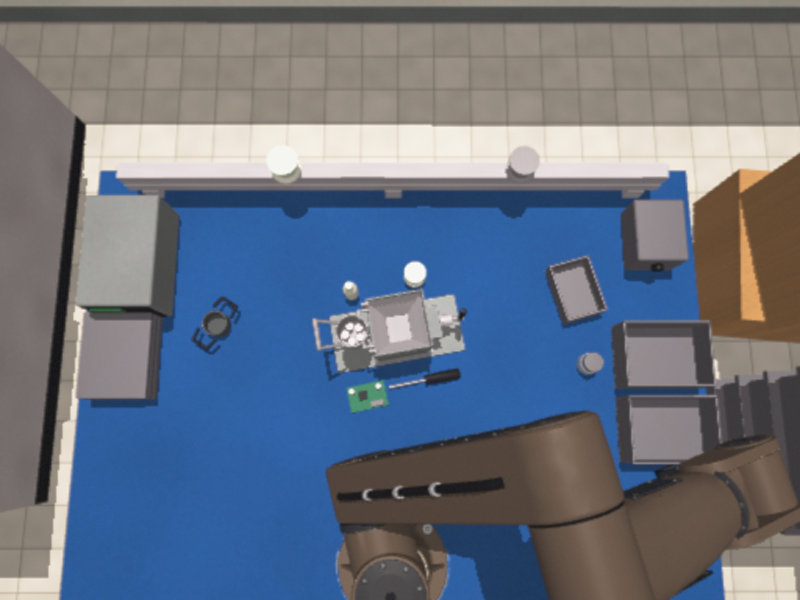

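The scene shows the station in the middle, with the cup to its left in the top view (320–365, 330) and the pin at (462, 314). I'll enlarge both views.

```bash
cat > h.py <<'E'
import numpy as np,cv2,pickle
from scipy.spatial.transform import Rotation as R
def load(n): return pickle.load(open(f"pics/{n}.pkl","rb"))
def proj(c,P):
    r=R.from_euler('xyz',c["rotation"]).as_matrix()
    p=(np.atleast_2d(P)-c["xyz"])@r
    return np.c_[c["fx"]*p[:,0]/p[:,2]+c["cx"],c["fy"]*p[:,1]/p[:,2]+c["cy"]]
def atz(c,uv,z):
    r=R.from_euler('xyz',c["rotation"]).as_matrix()
    d=r@np.array([(uv[0]-c["cx"])/c["fx"],(uv[1]-c["cy"])/c["fy"],1])
    return c["xyz"]+d*(z-c["xyz"][2])/d[2]
def crop(c,x0,y0,x1,y1,s,fn):
    im=cv2.resize(c["frame"][y0:y1,x0:x1,::-1],None,fx=s,fy=s,interpolation=cv2.INTER_CUBIC)
    cv2.imwrite(fn,im)
E
python3 - <<'E'
from h import *
crop(load("top0"),190,160,310,260,6,"pics/t0c.png")
crop(load("scene0"),185,140,315,265,6,"pics/s0c.png")
c=load("top0");print(proj(c,[[222,-584,184]]),atz(c,(257,210),0))
E
```

```text
[[432.50280266 299.40839862]] [539.12443429 -21.31188139   0.        ]
```

View pics/t0c.png

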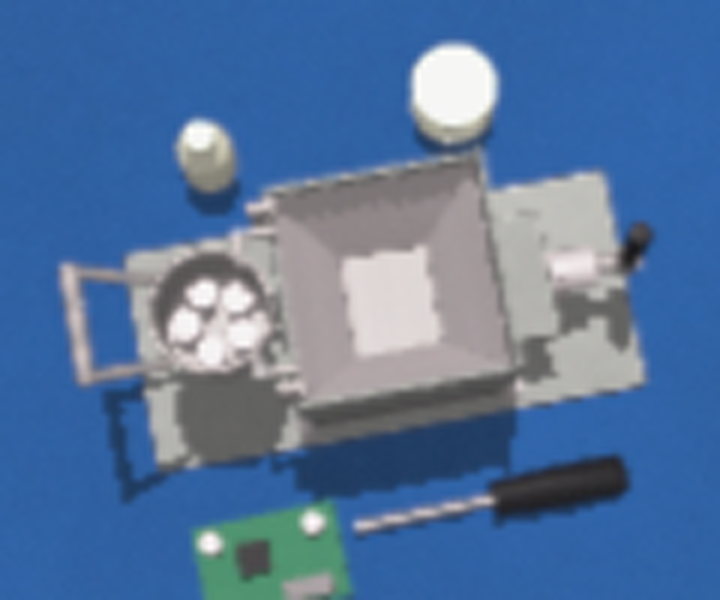

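View pics/s0c.png

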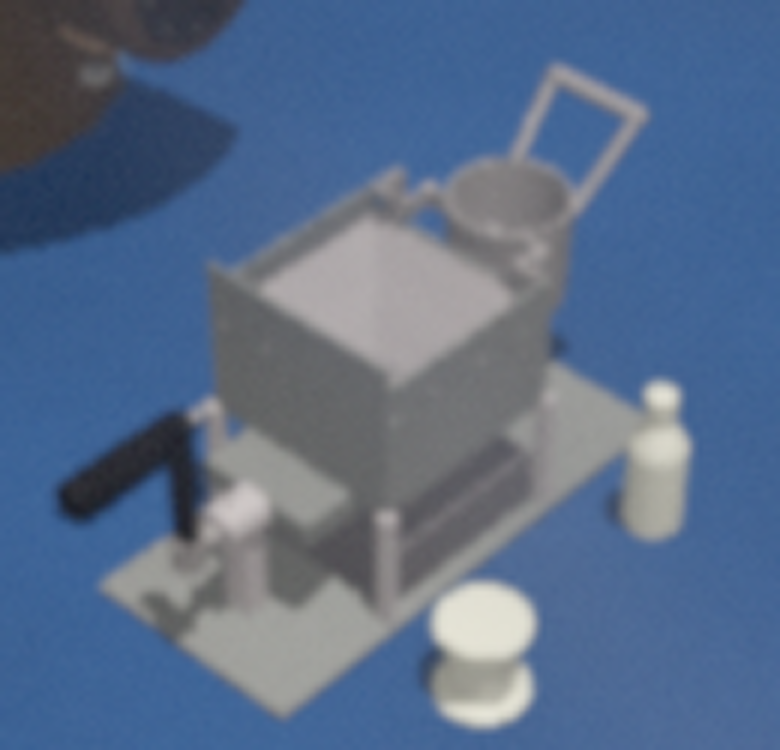

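```bash
cat > fit.py <<'E'
from h import *
from scipy.optimize import least_squares
T=load("top0");S=load("scene0")
top=[((605,172),(70,-155,6)),((648,382),(-70,-155,6)),((165,468),(-70,155,6)),((128,255),(70,155,6)),((68,267),(30,175,195)),((86,381),(-30,175,195)),((640,233),(0,-145,165)),((477,153),(63.5,-63.5,180)),((517,372),(-63.5,-63.5,180))]
sc=[((285,717),(70,-155,6)),((100,586),(-70,-155,6)),((640,415),(70,155,6)),((556,70),(-30,175,195)),((643,115),(30,175,195)),((180,420),(0,-145,165)),((392,382),(63.5,-63.5,180)),((212,265),(-63.5,-63.5,180))]
uT=np.array([p for p,_ in top])/6+[190,160]-.0;uS=np.array([p for p,_ in sc])/6+[185,140]
PT=np.array([p for _,p in top],float);PS=np.array([p for _,p in sc],float)
def W(v,P): return P@R.from_euler('z',v[2]).as_matrix().T+[v[0],v[1],0]
f=lambda v:np.r_[(proj(T,W(v,PT))-uT).ravel(),(proj(S,W(v,PS))-uS).ravel()]
s=least_squares(f,[540,-20,.15],x_scale=[10,10,.1],loss='soft_l1')
if __name__=="__main__":
    print(s.x);print(f(s.x).reshape(-1,2).round(2))
    v=s.x
    for n,P in dict(bar=(0,175,195),hinge=(0,60,165),pin=(0,-145,147)).items(): print(n,W(v,np.array([P],float)))
    for nm in("top","scene"): pass
    for uv,z in(((206,113),95),((455,75),52)): print(atz(T,np.array(uv)/6+[190,160],z))
E
python3 fit.py
```

```text
[ 5.29528684e+02 -1.19788881e+01  1.85007947e-01]
[[ 0.18 -1.59]
 [ 0.44 -0.78]
 [-0.35  0.1 ]
 [-0.29 -0.74]
 [-0.63  0.47]
 [-0.74 -0.84]
 [-0.55 -0.96]
 [-0.27 -2.18]
 [ 0.28 -2.08]
 [-1.39 -0.33]
 [-1.44 -0.37]
 [ 1.61  0.41]
 [-0.61 -0.36]
 [-1.09 -0.91]
 [-0.21 -1.21]
 [-0.81 -2.62]
 [-1.02 -1.11]]
bar [[497.33667385 160.03469994 195.        ]]
hinge [[518.49142354  46.99719923 165.        ]]
pin [[ 556.2020643  -154.50443246  147.        ]]
[638.70917491  96.79327532  95.        ]
[672.87160395 -54.28191795  52.        ]
```

```bash
cat > ov.py <<'E'
from fit import *
def draw(c,v,x0,y0,x1,y1,s,fn):
    im=cv2.resize(c["frame"][y0:y1,x0:x1,::-1],None,fx=s,fy=s,interpolation=cv2.INTER_CUBIC)
    def L(P,col,cl=True):
        q=((proj(c,W(v,np.array(P,float)))-[x0,y0]+.5)*s).astype(np.int32)
        cv2.polylines(im,[q],cl,col,1,cv2.LINE_AA)
    sq=lambda a,b,z,yo=0:[(a,b+yo,z),(-a,b+yo,z),(-a,-b+yo,z),(a,-b+yo,z)]
    L(sq(70,155,6),(0,255,0));L(sq(30,26,79),(0,255,255))
    L([(63.5,-63.5,180),(-63.5,-63.5,180)],(0,0,255));L([(63.5,63.5,148),(-63.5,63.5,148)],(0,0,255))
    L([(63.5,63.5,165),(63.5,-63.5,165)],(255,0,255));L([(-63.5,63.5,165),(-63.5,-63.5,165)],(255,0,255))
    L([(30,175,195),(-30,175,195)],(255,0,0),False)
    a=np.linspace(0,6.28,40)
    L([(36*np.cos(t),103+36*np.sin(t),165) for t in a],(0,128,255))
    L([(7*np.cos(t),-145+7*np.sin(t),165) for t in a],(0,0,255));L([(0,-145,73),(0,-145,165)],(0,0,255))
    cv2.imwrite(fn,im)
if __name__=="__main__":
    draw(T,s.x,190,160,310,260,6,"pics/t0o.png");draw(S,s.x,185,140,315,265,6,"pics/s0o.png")
E
python3 ov.py
```

```text
(no output)
```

View pics/t0o.png

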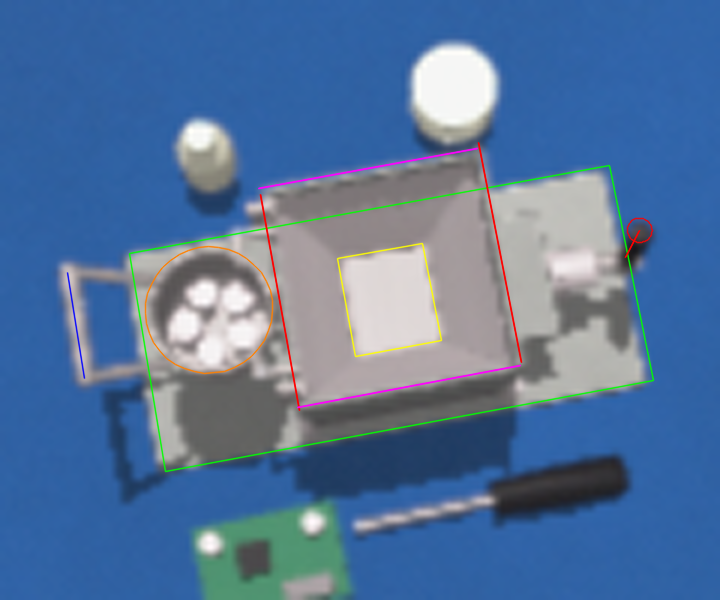

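View pics/s0o.png

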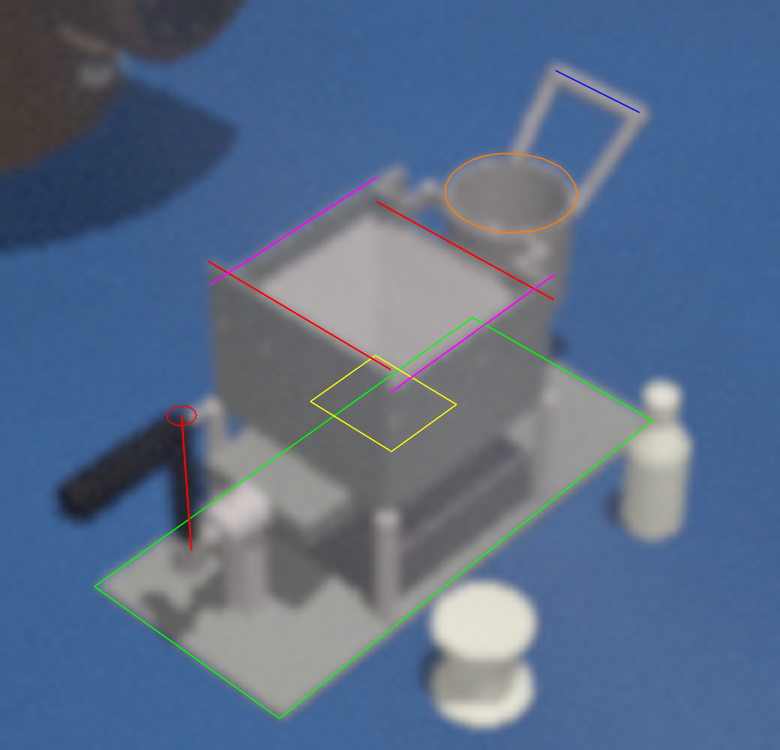

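```bash
sed -i 's/\[190,160\]-.0;/[190,160]-.42;/; s/\[185,140\]$/[185,140]-.42/' fit.py; python3 fit.py; cat > fit2.py <<'E'
from fit import *
# allow small camera position+rotation errors
def g(p):
    v=p[:3]
    o=[]
    for c,P,u,d in((T,PT,uT,p[3:9]),(S,PS,uS,p[9:15])):
        cc=dict(c);cc["xyz"]=np.array(c["xyz"])+d[:3]
        r=R.from_rotvec(d[3:])*R.from_euler('xyz',c["rotation"]);cc["rotation"]=r.as_euler('xyz')
        o.append((proj(cc,W(v,P))-u).ravel()/0.5)
    return np.r_[np.concatenate(o),p[3:6]/2,p[9:12]/2,p[6:9]/.002,p[12:15]/.002]
q=least_squares(g,np.r_[s.x,np.zeros(12)],x_scale=np.r_[10,10,.1,[1,1,1,.001,.001,.001]*2],loss='soft_l1')
if __name__=="__main__":
    print(q.x.round(4));print((g(q.x)[:34]*.5).reshape(-1,2).round(2))
    v=q.x
    for n,P in dict(bar=(0,175,195),hinge=(0,60,165),pin=(0,-145,147)).items(): print(n,W(v,np.array([P],float)))
E
python3 fit2.py
```

```text
[ 5.29169136e+02 -1.12326593e+01  1.83011045e-01]
[[ 0.46 -1.01]
 [ 0.64 -0.17]
 [-0.18  0.54]
 [-0.05 -0.31]
 [-0.43  0.89]
 [-0.59 -0.41]
 [-0.33 -0.36]
 [-0.03 -1.63]
 [ 0.45 -1.51]
 [-0.94 -0.12]
 [-0.91 -0.18]
 [ 2.16  0.75]
 [ 0.01 -0.03]
 [-0.5  -0.57]
 [ 0.29 -1.  ]
 [-0.33 -2.36]
 [-0.47 -0.88]]
bar [[497.32068356 160.84487004 195.        ]]
hinge [[518.24966643  47.76535078 165.        ]]
pin [[ 555.55785329 -153.81118355  147.        ]]
[638.70917491  96.79327532  95.        ]
[672.87160395 -54.28191795  52.        ]
[ 5.28994e+02 -1.11756e+01  1.82500e-01  3.42700e-01  2.54300e-01
  1.27770e+00 -2.00000e-04 -5.00000e-04  8.00000e-04 -3.42700e-01
 -2.54400e-01  1.29620e+00 -6.00000e-04  9.00000e-04 -3.00000e-04]
[[ 0.48 -0.55]
 [ 0.61  0.27]
 [-0.17  0.86]
 [ 0.02  0.02]
 [-0.35  1.23]
 [-0.54 -0.07]
 [-0.32  0.12]
 [ 0.02 -1.18]
 [ 0.44 -1.07]
 [-0.59  0.29]
 [-0.56  0.25]
 [ 2.45  1.12]
 [ 0.26  0.4 ]
 [-0.25 -0.15]
 [ 0.62 -0.53]
 [-0.03 -1.9 ]
 [-0.16 -0.4 ]]
bar [[497.23779616 160.91894635 195.        ]]
hinge [[518.10616596  47.8282255  165.        ]]
pin [[ 555.30630343 -153.76827688  147.        ]]
```

```bash
python3 - <<'E'
from h import *
from cell import env
st=env.state();M=R.from_euler('xyz',st["tcp_rot"]).as_matrix()
print(M.round(3)); j=M[:,1]; a=np.degrees(np.arctan2(j[1],j[0])); t=90+np.degrees(.1825)
d=(t-a+90)%180-90; print("jaw az",a,"delta deg",d,"alt",d-180*np.sign(d),"units",d/6)
print(st["joints"][5], (np.array([[480,-350,300],[497.2,160.9,265]])-st["eef_pos"])/25)
E
```

```text
[[-0.     0.356 -0.935]
 [ 0.001 -0.935 -0.356]
 [-1.    -0.001 -0.   ]]
jaw az -69.15873977146028 delta deg -10.384780467402209 alt 169.6152195325978 units -1.7307967445670347
-0.10556976190082633 [[10.30662441  9.35398913  4.65109337]
 [10.99462441 29.78998913  3.25109337]]
```

Request:
{"op": "apply_moves", "data": {
  "offset": [
    [2,1.5,2],
    [4,3,4],
    [6,5,4.6],
    [8,7,4.6],
    [10,9,4.6],
    [10.5,11,4.6],
    [10.8,13,4.6],
    [11,15,4.6],
    [11,17,4.6],
    [11,19,4.6],
    [11,21,4.6],
    [11,23,4.6],
    [11,25,4.6],
    [11,27,4.6],
    [11,29,4.6],
    [11,29.8,4.2],
    [11,29.8,4],
    [11,29.8,4],
    [11,29.8,4]
  ],
  "yaw": [0,0,-0.2,-0.4,-0.6,-0.8,-1,-1.2,-1.4,-1.6,-1.73,-1.73,-1.73,-1.73,-1.73,-1.73,-1.73,-1.73,-1.73],
  "jaw": [-1,-1,-1,-1,-1,-1,-1,-1,-1,-1,-1,-1,-1,-1,-1,-1,-0.5,-0.3,-0.3]
}}

```text
t: 2.48
eef_pos: [497.6, 160.3, 284.0]
tcp_rot: [-1.957, 1.57, 1.366]
ft_force: [-0.4, -0.2, -0.1]
opening: 0.741
```

```bash
cat > look.py <<'E'
import sys
from h import *
from cell import env
k=sys.argv[1]
for n,b in(("top",(190,140,310,240) if len(sys.argv)<3 else eval(sys.argv[2])),("scene",(185,110,315,235) if len(sys.argv)<4 else eval(sys.argv[3]))):
    c=env.read_camera(n);pickle.dump(c,open(f"pics/{n}{k}.pkl","wb"));crop(c,*b,6 if b[2]-b[0]>60 else 10,f"pics/{n}{k}c.png")
st=env.state()
print(st["t"],st["eef_pos"].round(1),st["ft_force"].round(2),round(st["opening"],3),st["joints"].round(2))
M=R.from_euler('xyz',st["tcp_rot"]).as_matrix();j=M[:,1];print("jaw az",np.degrees(np.arctan2(j[1],j[0]))%180)
E
python3 look.py 1
```

```text
2.575 [497.6 160.4 284.1] [-1.04 -0.2  -0.22] 0.673 [0.18 0.25 1.66 0.   1.23 1.57]
jaw az 100.3980071337238
```

View pics/scene1c.png

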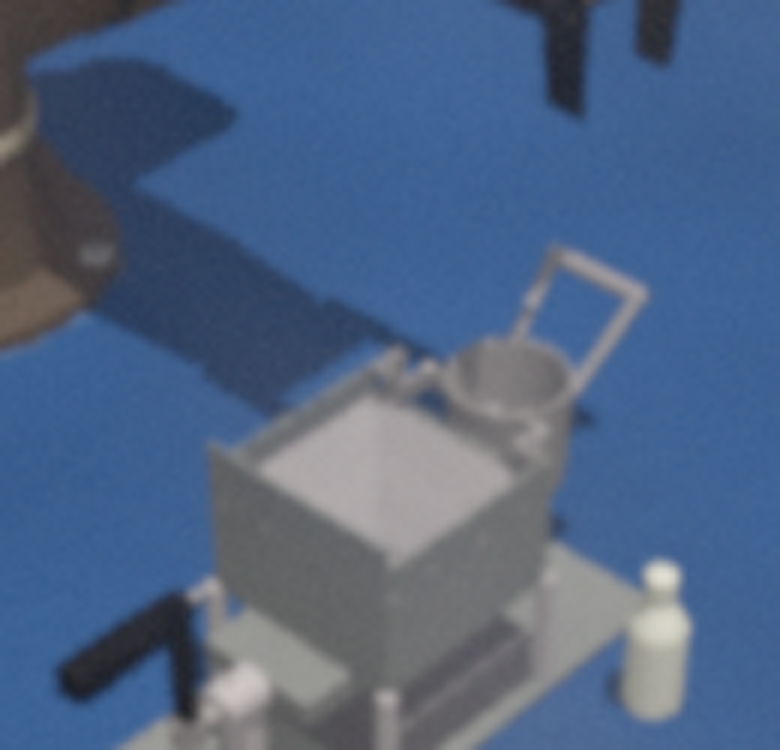

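View pics/top1c.png

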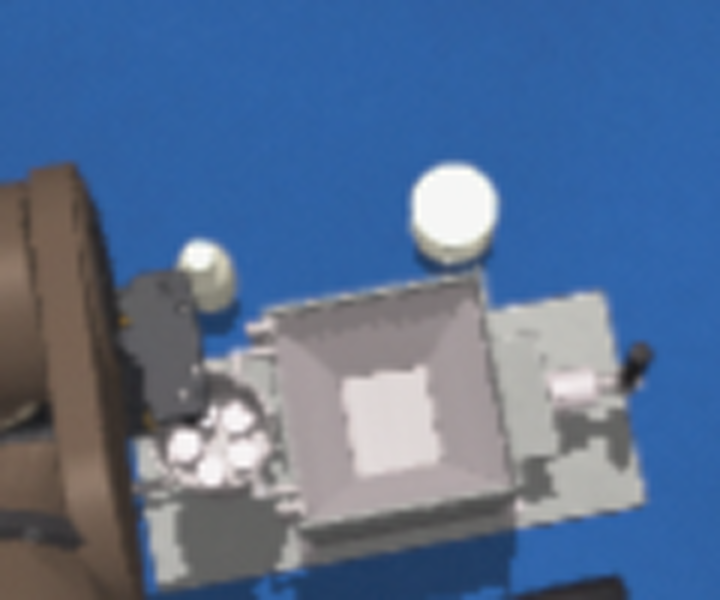

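Request:
{"op": "apply_moves", "data": {
  "offset": [
    [0,0,-1],
    [0,0,-2],
    [0,0,-3],
    [0,0,-3.7],
    [0,0.02,-4.1],
    [0,0.02,-4.3],
    [0,0.02,-4.3],
    [0,0.02,-4.3],
    [0,0.02,-4.3],
    [0,0.02,-4.3],
    [0,0.02,-4.3],
    [0,0.02,-4.3],
    [0,0.02,-4.3],
    [0,0.02,-4.3]
  ],
  "yaw": [0,0,0,0,0,0,0,0,0,0,0,0,0,0],
  "jaw": [0,0,0,0,0,0,0,0.4,0.7,1,1,1,1,1]
}}

```text
t: 4.32
eef_pos: [497.6, 160.9, 176.5]
tcp_rot: [-2.097, 1.57, 1.226]
ft_force: [-0.3, -0.1, -0.1]
opening: 0.004
```

```bash
python3 look.py 2
```

```text
4.425 [497.6 160.9 176.5] [-0.14  0.43 -0.16] 0.003 [0.19 0.36 1.82 0.   0.97 1.57]
jaw az 100.39681716554897
```

View pics/scene2c.png

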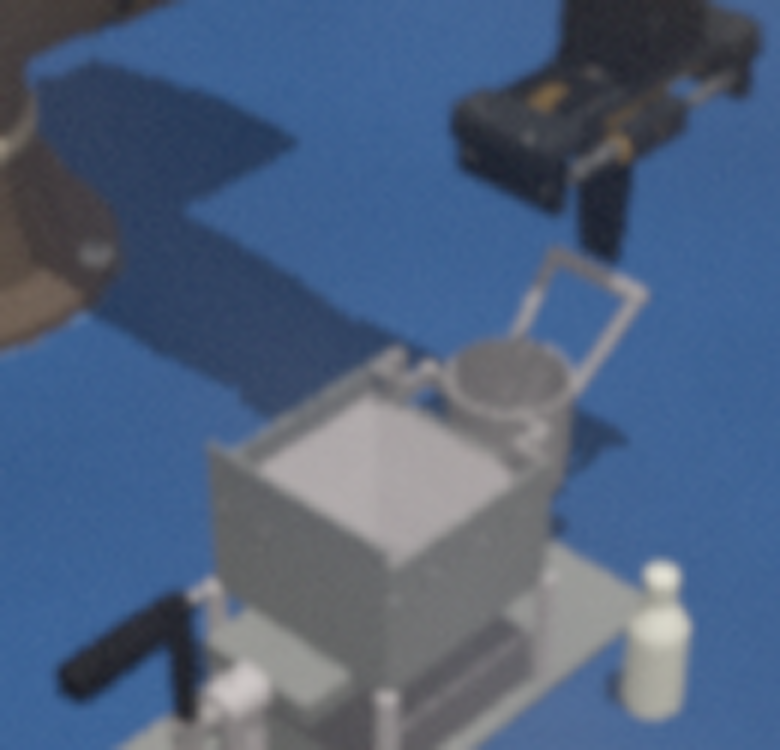

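```bash
python3 - <<'E'
from h import *
c=load("scene2");t=load("top2")
q=lambda P:((proj(c,[P])-[185,110]+.5)*6-.5).round(0)
print(q([497.6,160.9,176.5]),q([497.6,160.9,195]),q([497.6,160.9,254]), ((proj(t,[[497.6,160.9,195]])-[190,140]+.5)*6-.5))
c=load("scene1")
print(q([497.6,160.4,284.1]))
E
```

```text
[[596. 298.]] [[598. 271.]] [[603. 180.]] [[ 73.79009125 444.69753196]]
[[606. 132.]]
```

View pics/top2c.png

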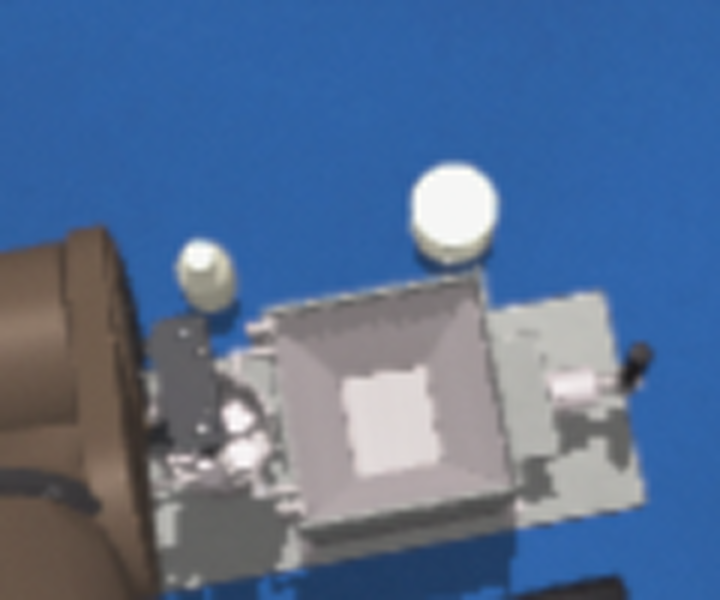

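```bash
python3 - <<'E'
from h import *
def box(c,x0,y0,tcp,az,s,fn,x1,y1):
    im=cv2.resize(c["frame"][y0:y1,x0:x1,::-1],None,fx=s,fy=s,interpolation=cv2.INTER_CUBIC)
    j=np.array([np.cos(az),np.sin(az),0]);k=np.array([-j[1],j[0],0])
    def L(P,col):
        q=((proj(c,P)-[x0,y0]+.5)*s).astype(np.int32);cv2.polylines(im,[q],True,col,1,cv2.LINE_AA)
    b=np.array(tcp)+[0,0,78]
    L([b+a*90*j+d*37*k for a,d in((1,1),(1,-1),(-1,-1),(-1,1))],(0,0,255))
    L([np.array(tcp),b],(0,255,0)); 
    cv2.imwrite(fn,im)
az=np.radians(100.4)
box(load("scene2"),225,80,(497.6,160.9,176.5),az,6,"pics/sb.png",345,180)
box(load("top2"),190,160,(497.6,160.9,176.5),az,6,"pics/tb.png",310,260)
box(load("scene0"),0,100,(222.3,-583.8,183.7),np.radians(-69.2),6,"pics/sb0.png",120,220)
E
```

```text
(no output)
```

View pics/sb.png

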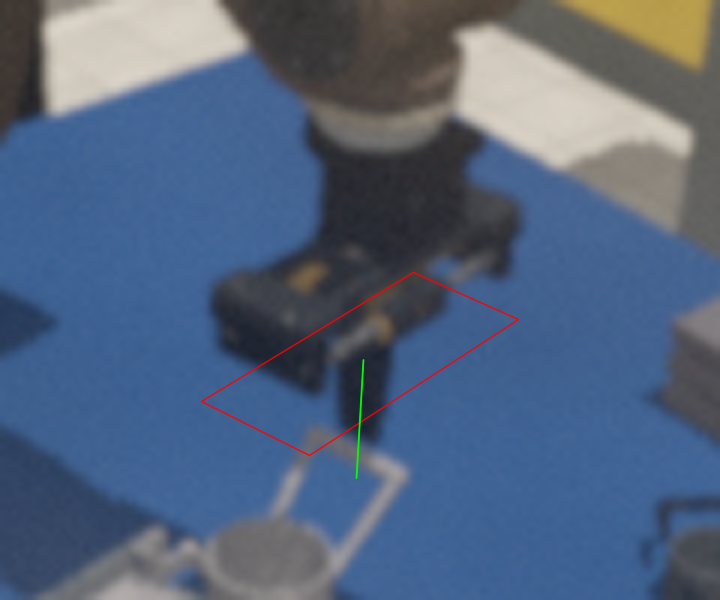

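View pics/tb.png

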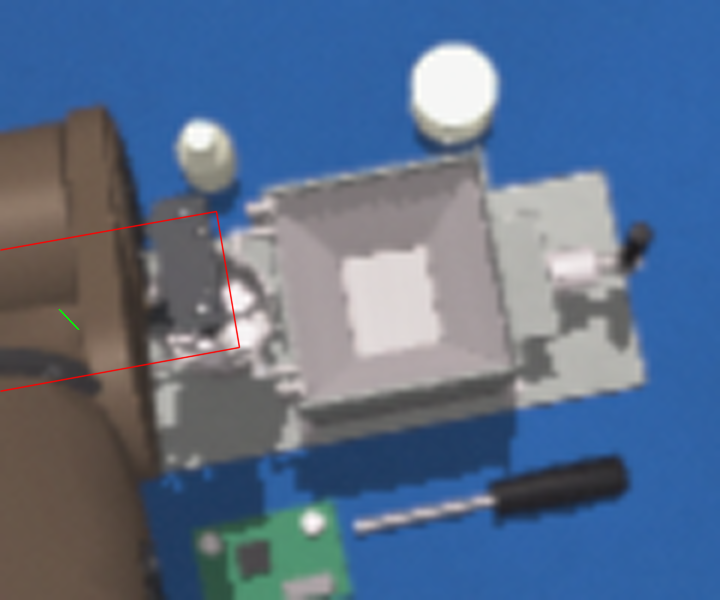

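View pics/sb0.png

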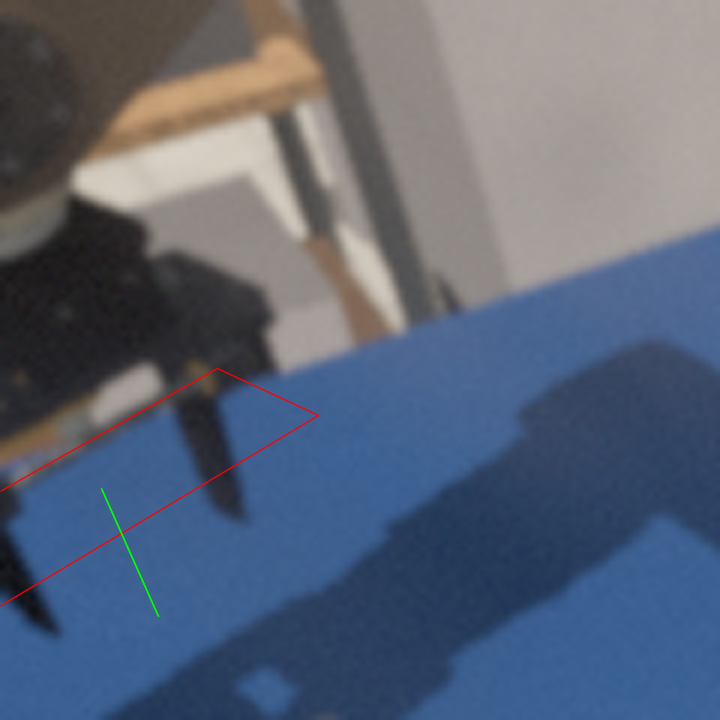

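The fingers closed on nothing. In the scene view the shut tips appear at about (600, 255), while the reported TCP projects to (596, 298), so they sit roughly 27 mm higher than reported. I'll lift, open and look again to confirm this before going deeper.

Request:
{"op": "apply_moves", "data": {
  "offset": [
    [0,0,1],
    [0,0,1.2],
    [0,0,1.2],
    [0,0,1.2],
    [0,0,1.2]
  ],
  "yaw": [0,0,0,0,0],
  "jaw": [1,0.3,0.3,0.3,0.3]
}}

```text
t: 5.05
eef_pos: [497.3, 160.9, 206.0]
tcp_rot: [-1.142, 1.57, 2.181]
ft_force: [0.4, 0.1, -0.2]
opening: 0.335
```

```bash
python3 look.py 3 "(190,160,310,260)" "(225,80,345,180)"; python3 - <<'E'
from h import *
c=load("scene3")
az=np.radians(100.4);j=np.array([np.cos(az),np.sin(az),0])
from cell import env
p=env.state()["eef_pos"];o=env.state()["opening"]*95/2
for a in(-1,1):
  for d in (0,3,6):
    print(a,d,((proj(c,[p+a*(o+d)*j])-[225,80]+.5)*6).round())
E
```

```text
5.15 [497.5 160.9 206.2] [0.31 0.37 0.11] 0.345 [0.19 0.32 1.78 0.   1.04 1.57]
jaw az 100.39412131834855
-1 0 [[340. 447.]]
-1 3 [[337. 449.]]
-1 6 [[333. 451.]]
1 0 [[378. 422.]]
1 3 [[381. 420.]]
1 6 [[385. 418.]]
```

View pics/scene3c.png

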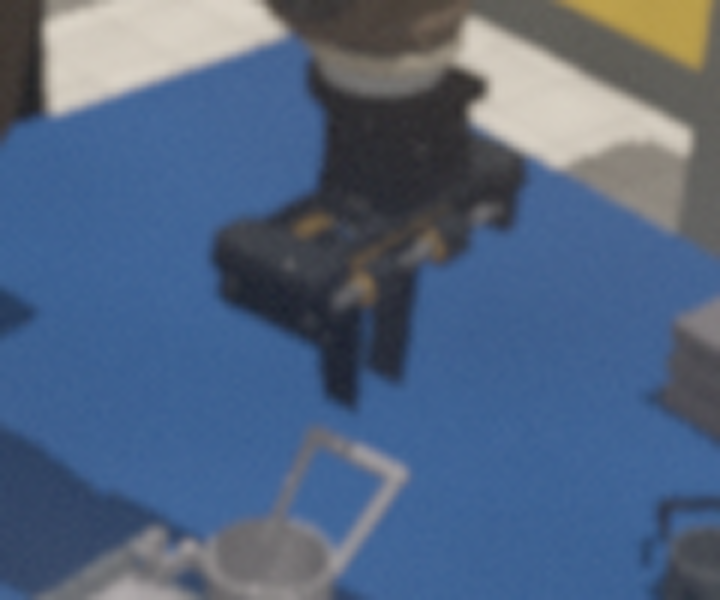

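View pics/top3c.png

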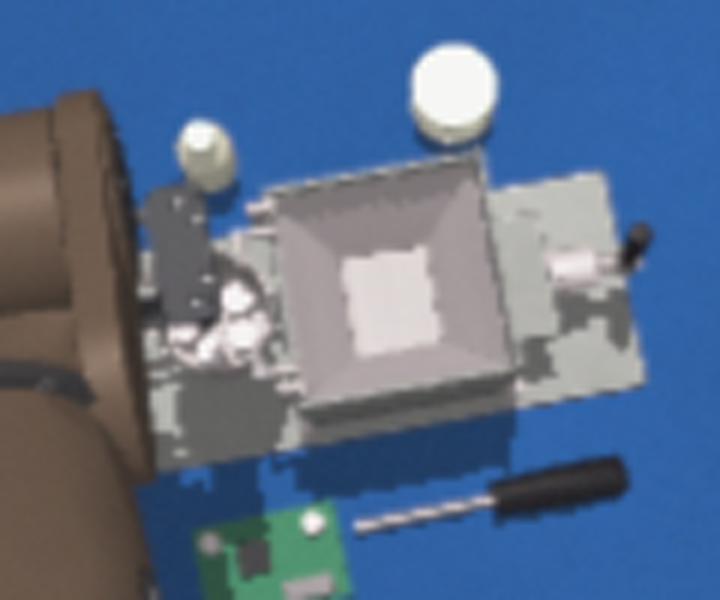

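Request:
{"op": "apply_moves", "data": {
  "offset": [
    [0,0,-0.8],
    [0,0,-1.4],
    [0,0,-1.9],
    [0,0,-2.2],
    [0,0,-2.2]
  ],
  "yaw": [0,0,0,0,0],
  "jaw": [0.3,0.3,0.3,0.3,0.3]
}}

```text
t: 5.78
eef_pos: [497.4, 160.9, 150.8]
tcp_rot: [-0.872, 1.57, 2.451]
ft_force: [-0.2, 0.4, -0.6]
opening: 0.349
```

```bash
python3 look.py 4 "(190,160,310,260)" "(245,110,325,170)"
```

```text
5.875 [497.7 160.9 151.5] [-0.32  0.02  0.13] 0.35 [0.19 0.39 1.85 0.   0.91 1.57]
jaw az 100.3947428295255
```

View pics/scene4c.png

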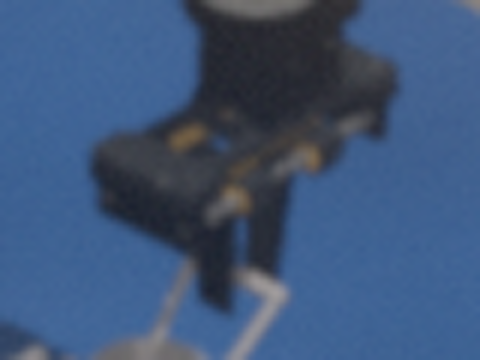

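Request:
{"op": "apply_moves", "data": {
  "offset": [
    [0,0,-0.1],
    [0,0,-0.1],
    [0,0,-0.1],
    [0,0,-0.1]
  ],
  "yaw": [0,0,0,0],
  "jaw": [0.6,1,1,1]
}}

```text
t: 6.38
eef_pos: [498.1, 158.5, 149.1]
tcp_rot: [1.644, 1.568, -1.315]
ft_force: [3.5, -18.3, -0.1]
opening: 0.096
```

```bash
python3 look.py 5 "(190,160,310,260)" "(245,110,325,170)"
```

```text
6.475 [498.2 158.5 149.1] [  2.35 -17.84   0.07] 0.095 [ 0.18  0.39  1.85 -0.    0.9   1.57]
jaw az 100.43062487798643
```

View pics/scene5c.png

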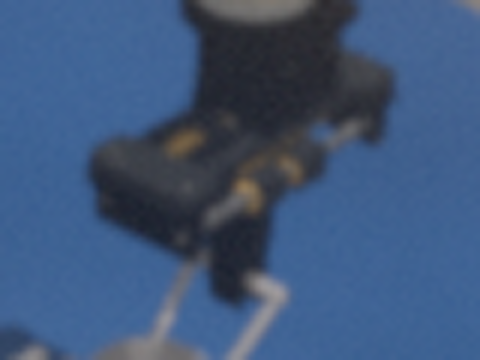

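Opening reads 0.095 (about 9 mm), so the bar is gripped. The force is 18 N sideways because the grip was about 2 mm off centre. I'll work out the arc and relax this in the first rows.

Request:
{"op": "apply_moves", "data": {
  "offset": [
    [0,-0.04,0],
    [0,-0.04,0]
  ],
  "yaw": [0,0],
  "jaw": [1,1]
}}

```text
t: 6.72
eef_pos: [498.2, 158.3, 149.3]
tcp_rot: [2.149, 1.569, -0.811]
ft_force: [0.6, 5.3, -0.7]
opening: 0.095
```

```bash
cat > arc.py <<'E'
import numpy as np,sys
a0=np.arctan2(30,115);r=np.hypot(30,115);y=.1825
def d(t):
    dy=r*(np.cos(a0+t)-np.cos(a0));return np.array([-np.sin(y)*dy,np.cos(y)*dy,r*(np.sin(a0+t)-np.sin(a0))])
def rows(base,cur,ths):
    return [list(map(float,((np.array(base)+d(t)-cur)/25).round(2))) for t in ths]
E
python3 - <<'E'
from arc import *
from cell import env
s=env.state();p=s["eef_pos"];print(p.round(2),s["ft_force"].round(1))
print(rows(p,p,np.arange(1,21)*.07))
E
```

```text
[498.21 158.28 149.32] [ 0.6  5.3 -0.7]
[[0.02, -0.09, 0.32], [0.04, -0.21, 0.63], [0.06, -0.35, 0.93], [0.09, -0.5, 1.22], [0.13, -0.68, 1.5], [0.16, -0.87, 1.77], [0.2, -1.09, 2.02], [0.24, -1.32, 2.26], [0.29, -1.56, 2.48], [0.34, -1.82, 2.68], [0.39, -2.1, 2.86], [0.44, -2.38, 3.03], [0.49, -2.68, 3.17], [0.55, -2.98, 3.29], [0.61, -3.3, 3.39], [0.67, -3.61, 3.46], [0.73, -3.94, 3.52], [0.79, -4.26, 3.55], [0.85, -4.59, 3.55], [0.91, -4.92, 3.54]]
```

Request:
{"op": "apply_moves", "data": {
  "offset": [
    [0.02,-0.09,0.32],
    [0.04,-0.21,0.63],
    [0.06,-0.35,0.93],
    [0.09,-0.5,1.22],
    [0.13,-0.68,1.5],
    [0.16,-0.87,1.77],
    [0.2,-1.09,2.02],
    [0.24,-1.32,2.26],
    [0.29,-1.56,2.48],
    [0.34,-1.82,2.68],
    [0.39,-2.1,2.86]
  ],
  "yaw": [0,0,0,0,0,0,0,0,0,0,0],
  "jaw": [1,1,1,1,1,1,1,1,1,1,1]
}}

```text
t: 8.1
eef_pos: [507.6, 106.9, 222.7]
tcp_rot: [-2.736, 1.568, 0.587]
ft_force: [-5.4, 10.2, 10.1]
opening: 0.095
```

```bash
python3 look.py 6 "(190,140,310,240)" "(185,110,315,235)";python3 - <<'E'
from arc import *
from cell import env
s=env.state();p=s["eef_pos"];b=np.array([498.2,158.4,149.3]);q=p-b
print(q, d(.77))
print(rows(b,p,np.r_[np.arange(12,31)*.07+.02,2.2]))
E
```

```text
8.2 [507.7 106.4 222.9] [-6.62 10.15 13.45] 0.096 [0.08 0.3  1.77 0.   1.08 1.47]
jaw az 100.36775919432093
[  9.51053499 -51.96607446  73.56961118] [  9.67775913 -52.43877539  71.59287253]
[[0.07, -0.39, 0.13], [0.13, -0.69, 0.26], [0.19, -0.99, 0.38], [0.24, -1.31, 0.47], [0.3, -1.63, 0.54], [0.36, -1.95, 0.58], [0.42, -2.28, 0.61], [0.48, -2.61, 0.61], [0.54, -2.93, 0.59], [0.6, -3.26, 0.54], [0.66, -3.58, 0.47], [0.72, -3.89, 0.38], [0.78, -4.2, 0.26], [0.83, -4.5, 0.13], [0.89, -4.79, -0.03], [0.94, -5.06, -0.2], [0.99, -5.33, -0.4], [1.03, -5.58, -0.61], [1.08, -5.81, -0.85], [1.12, -6.06, -1.13]]
```

View pics/scene6c.png

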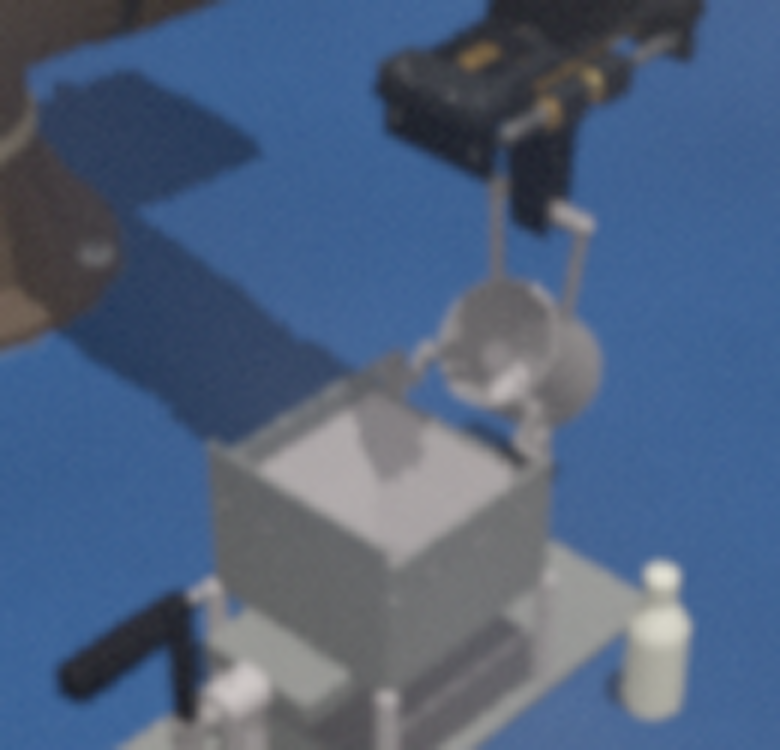

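```bash
python3 - <<'E'
from arc import *
from cell import env
s=env.state();p=s["eef_pos"];b=np.array([498.0,159.4,151.0])
print(rows(b,p,np.arange(12,31)*.07+.02))
E
```

```text
[[0.07, -0.35, 0.19], [0.12, -0.65, 0.33], [0.18, -0.95, 0.44], [0.24, -1.27, 0.54], [0.3, -1.59, 0.61], [0.36, -1.91, 0.65], [0.42, -2.24, 0.68], [0.48, -2.57, 0.68], [0.54, -2.89, 0.65], [0.6, -3.22, 0.61], [0.66, -3.54, 0.54], [0.71, -3.85, 0.45], [0.77, -4.16, 0.33], [0.83, -4.46, 0.2], [0.88, -4.75, 0.04], [0.93, -5.02, -0.14], [0.98, -5.29, -0.33], [1.02, -5.54, -0.55], [1.07, -5.77, -0.78]]
```

Request:
{"op": "apply_moves", "data": {
  "offset": [
    [0.07,-0.35,0.19],
    [0.12,-0.65,0.33],
    [0.18,-0.95,0.44],
    [0.24,-1.27,0.54],
    [0.3,-1.59,0.61],
    [0.36,-1.91,0.65],
    [0.42,-2.24,0.68],
    [0.48,-2.57,0.68],
    [0.54,-2.89,0.65],
    [0.6,-3.22,0.61]
  ],
  "yaw": [0,0,0,0,0,0,0,0,0,0],
  "jaw": [1,1,1,1,1,1,1,1,1,1]
}}

```text
t: 9.45
eef_pos: [522.2, 25.3, 238.2]
tcp_rot: [-2.774, 1.569, 0.549]
ft_force: [-3.9, 2.3, 3.3]
opening: 0.102
```

```bash
python3 look.py 7 "(190,140,310,240)" "(185,80,315,205)";python3 - <<'E'
from arc import *
from cell import env
s=env.state();p=s["eef_pos"];b=np.array([498.0,159.4,151.0])
print(rows(b,p,np.r_[np.arange(22,31)*.07+.02,2.17,2.22,2.25]))
E
```

```text
9.55 [522.3  24.9 238.1] [-5.02  0.82  3.53] 0.097 [-0.08  0.29  1.73  0.    1.12  1.31]
jaw az 100.32857265157239
[[0.07, -0.27, -0.07], [0.13, -0.59, -0.16], [0.19, -0.9, -0.28], [0.24, -1.2, -0.41], [0.29, -1.48, -0.57], [0.35, -1.76, -0.75], [0.39, -2.03, -0.94], [0.44, -2.28, -1.16], [0.48, -2.51, -1.39], [0.51, -2.67, -1.56], [0.54, -2.82, -1.75], [0.56, -2.9, -1.86]]
```

View pics/scene7c.png

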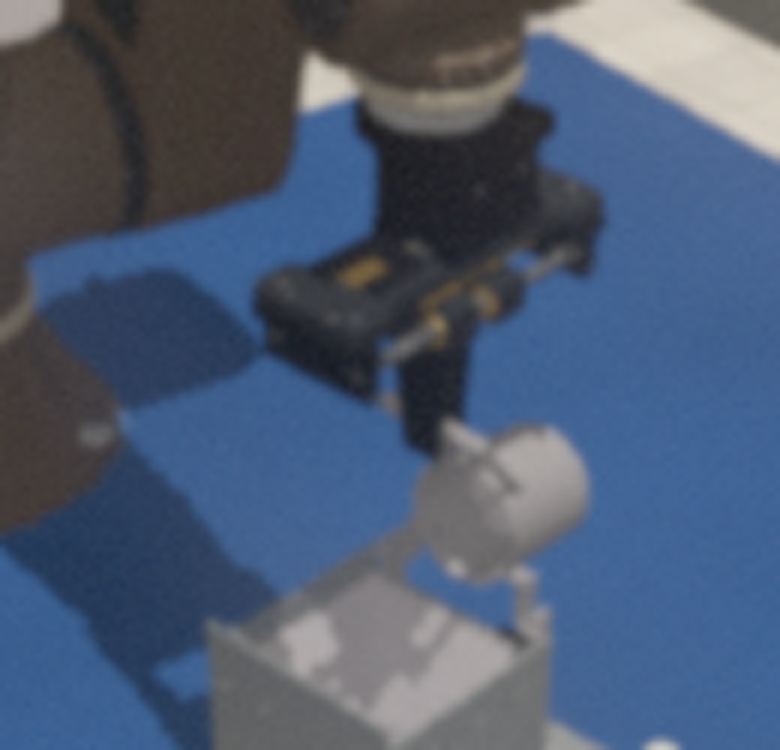

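Request:
{"op": "apply_moves", "data": {
  "offset": [
    [0.07,-0.27,-0.07],
    [0.13,-0.59,-0.16],
    [0.19,-0.9,-0.28],
    [0.24,-1.2,-0.41],
    [0.29,-1.48,-0.57],
    [0.35,-1.76,-0.75],
    [0.39,-2.03,-0.94],
    [0.44,-2.28,-1.16],
    [0.48,-2.51,-1.39],
    [0.51,-2.67,-1.56],
    [0.54,-2.82,-1.75],
    [0.56,-2.9,-1.86],
    [0.56,-2.9,-1.86],
    [0.56,-2.9,-1.86],
    [0.56,-2.9,-1.86],
    [0.56,-2.9,-1.86]
  ],
  "yaw": [0,0,0,0,0,0,0,0,0,0,0,0,0,0,0,0],
  "jaw": [1,1,1,1,1,1,1,1,1,1,1,1,1,1,1,1]
}}

```text
t: 11.55
eef_pos: [535.8, -48.0, 191.3]
tcp_rot: [0.137, 1.571, -2.825]
ft_force: [-6.0, 0.2, 0.2]
opening: 0.092
```

```bash
python3 look.py 8 "(190,140,310,240)" "(185,110,315,235)"
```

```text
11.65 [535.8 -48.  191.3] [-5.88  0.19  0.84] 0.098 [-0.21  0.36  1.76 -0.    1.02  1.18]
jaw az 100.33217044845716
```

View pics/scene8c.png

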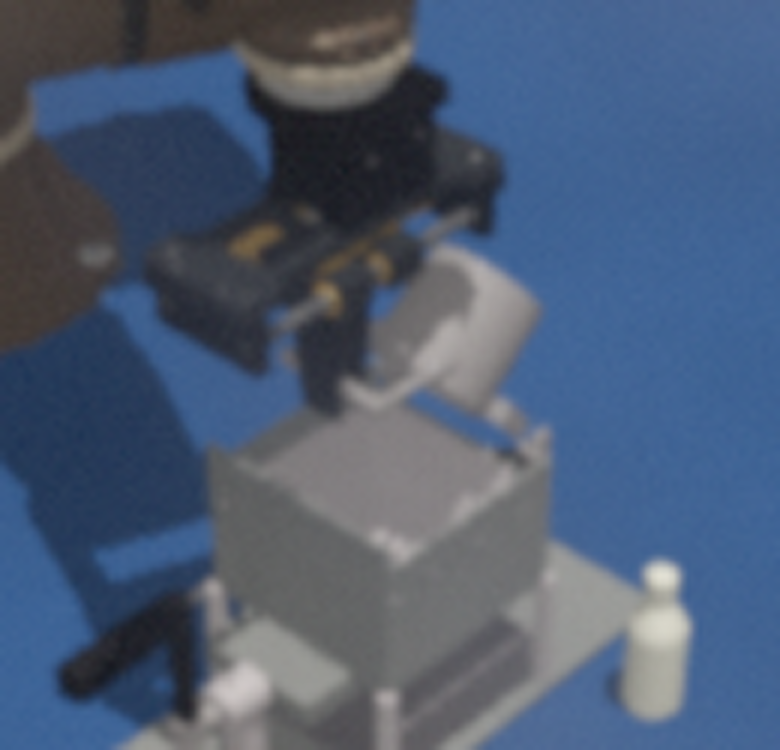

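View pics/top8c.png

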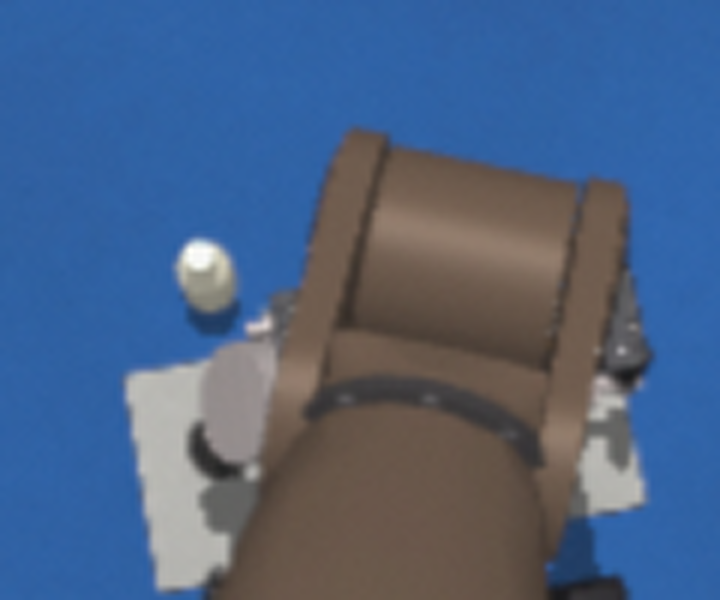

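```bash
python3 - <<'E'
from arc import *
from cell import env
s=env.state();p=s["eef_pos"];b=np.array([498.0,159.4,151.0])
print(rows(b,p,[2.28,2.31]))
print(rows(b,p,np.arange(2.24,.9,-.072)))
E
```

```text
[[0.03, -0.07, -0.1], [0.05, -0.15, -0.22]]
[[0.01, 0.04, 0.05], [-0.03, 0.25, 0.32], [-0.07, 0.48, 0.57], [-0.12, 0.73, 0.8], [-0.17, 1.0, 1.01], [-0.22, 1.27, 1.2], [-0.27, 1.56, 1.38], [-0.33, 1.87, 1.53], [-0.38, 2.18, 1.66], [-0.44, 2.5, 1.76], [-0.5, 2.82, 1.84], [-0.56, 3.16, 1.9], [-0.63, 3.49, 1.93], [-0.69, 3.83, 1.94], [-0.75, 4.16, 1.93], [-0.81, 4.5, 1.88], [-0.87, 4.83, 1.82], [-0.93, 5.15, 1.73], [-0.99, 5.47, 1.62]]
```

Request:
{"op": "apply_moves", "data": {
  "offset": [
    [0.03,-0.07,-0.1],
    [0.05,-0.15,-0.22],
    [0.05,-0.15,-0.22],
    [0.05,-0.15,-0.22],
    [0.05,-0.15,-0.22]
  ],
  "yaw": [0,0,0,0,0],
  "jaw": [1,1,1,1,1]
}}

```text
t: 12.28
eef_pos: [536.6, -52.2, 185.5]
tcp_rot: [0.132, 1.569, -2.83]
ft_force: [-5.9, -0.4, 0.9]
opening: 0.1
```

```bash
python3 look.py 9 "(190,140,310,240)" "(215,150,295,210)"; python3 - <<'E'
from arc import *
from cell import env
s=env.state();p=s["eef_pos"];b=np.array([498.0,159.4,151.0])
print(rows(b,p,np.arange(2.24,.8,-.072)))
E
```

```text
12.375 [536.6 -52.2 185.5] [-5.25  0.28  0.41] 0.097 [-0.22  0.37  1.77 -0.    1.01  1.17]
jaw az 100.33577532851163
[[-0.02, 0.21, 0.28], [-0.06, 0.42, 0.55], [-0.1, 0.65, 0.8], [-0.15, 0.9, 1.03], [-0.19, 1.16, 1.24], [-0.25, 1.44, 1.44], [-0.3, 1.73, 1.61], [-0.36, 2.03, 1.76], [-0.41, 2.34, 1.89], [-0.47, 2.66, 2.0], [-0.53, 2.99, 2.08], [-0.59, 3.32, 2.13], [-0.66, 3.66, 2.17], [-0.72, 3.99, 2.18], [-0.78, 4.33, 2.16], [-0.84, 4.66, 2.12], [-0.9, 4.99, 2.05], [-0.96, 5.32, 1.96], [-1.02, 5.64, 1.85], [-1.08, 5.95, 1.72], [-1.13, 6.24, 1.56]]
```

View pics/scene9c.png

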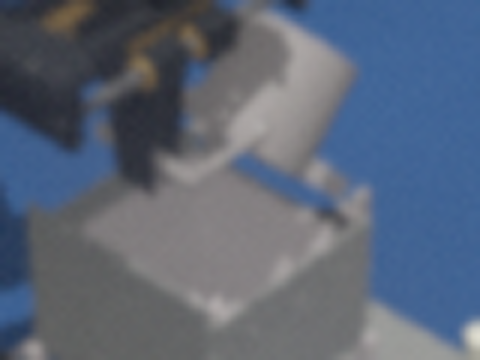

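Request:
{"op": "apply_moves", "data": {
  "offset": [
    [-0.02,0.21,0.28],
    [-0.06,0.42,0.55],
    [-0.1,0.65,0.8],
    [-0.15,0.9,1.03],
    [-0.19,1.16,1.24],
    [-0.25,1.44,1.44],
    [-0.3,1.73,1.61],
    [-0.36,2.03,1.76],
    [-0.41,2.34,1.89],
    [-0.47,2.66,2.0],
    [-0.53,2.99,2.08],
    [-0.59,3.32,2.13],
    [-0.66,3.66,2.17],
    [-0.72,3.99,2.18],
    [-0.78,4.33,2.16],
    [-0.84,4.66,2.12],
    [-0.9,4.99,2.05],
    [-0.96,5.32,1.96],
    [-1.02,5.64,1.85],
    [-1.08,5.95,1.72]
  ],
  "yaw": [0,0,0,0,0,0,0,0,0,0,0,0,0,0,0,0,0,0,0,0],
  "jaw": [1,1,1,1,1,1,1,1,1,1,1,1,1,1,1,1,1,1,1,1]
}}

```text
t: 14.88
eef_pos: [509.9, 97.2, 228.3]
tcp_rot: [0.299, 1.57, -2.662]
ft_force: [7.7, -1.4, -2.3]
opening: 0.095
```

```bash
python3 look.py 10 "(190,140,310,240)" "(185,110,315,235)"; python3 - <<'E'
from arc import *
from cell import env
s=env.state();p=s["eef_pos"];b=np.array([498.0,159.4,151.0])
print(rows(b,p,np.r_[np.arange(.81,.04,-.07),.0]))
E
```

```text
14.975 [509.7  97.7 228.1] [6.39 1.52 0.54] 0.095 [0.06 0.29 1.76 0.   1.09 1.45]
jaw az 100.36514766332347
[[-0.05, 0.21, -0.13], [-0.1, 0.49, -0.3], [-0.15, 0.76, -0.49], [-0.2, 1.01, -0.7], [-0.24, 1.25, -0.93], [-0.29, 1.47, -1.17], [-0.32, 1.68, -1.43], [-0.36, 1.87, -1.7], [-0.39, 2.04, -1.99], [-0.42, 2.18, -2.28], [-0.44, 2.31, -2.59], [-0.47, 2.47, -3.09]]
```

View pics/scene10c.png

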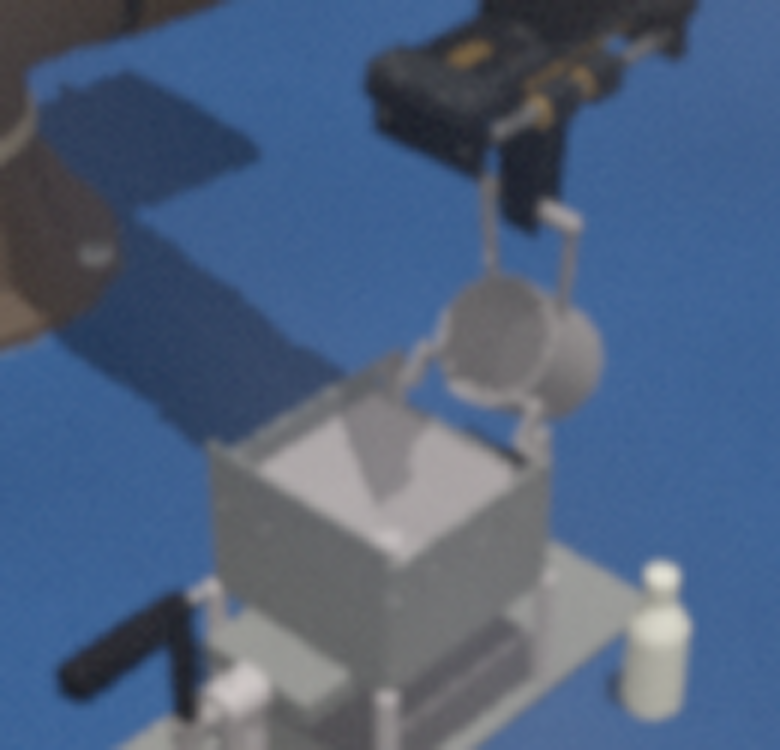

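View pics/top10c.png

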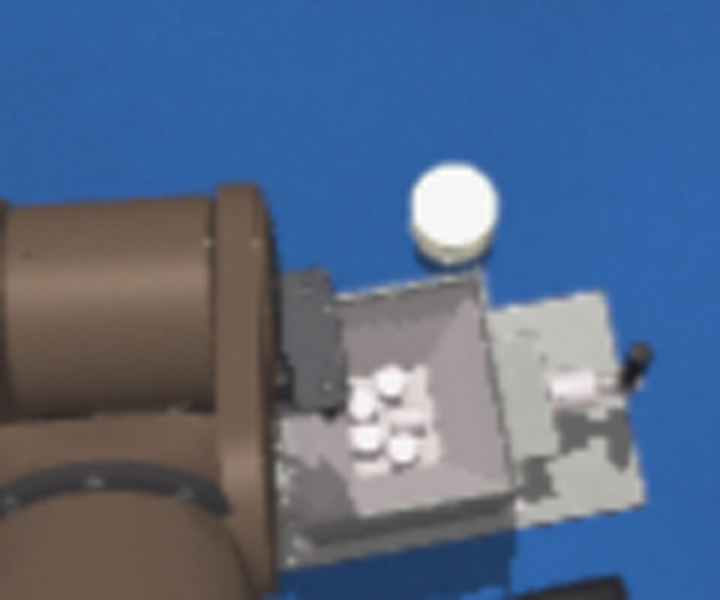

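The cup looks empty. At least four spacers show in the throat, at (390,383), (362,403), (367,437) and (403,447), with a likely fifth near (412,418). I'll bring the cup upright and then check the count.

Request:
{"op": "apply_moves", "data": {
  "offset": [
    [-0.05,0.21,-0.13],
    [-0.1,0.49,-0.3],
    [-0.15,0.76,-0.49],
    [-0.2,1.01,-0.7],
    [-0.24,1.25,-0.93],
    [-0.29,1.47,-1.17],
    [-0.32,1.68,-1.43],
    [-0.36,1.87,-1.7],
    [-0.39,2.04,-1.99],
    [-0.42,2.18,-2.28],
    [-0.44,2.31,-2.59],
    [-0.46,2.4,-2.9],
    [-0.47,2.45,-3.09],
    [-0.47,2.45,-3.15],
    [-0.47,2.45,-3.15]
  ],
  "yaw": [0,0,0,0,0,0,0,0,0,0,0,0,0,0,0],
  "jaw": [1,1,1,1,1,1,1,1,1,1,1,1,1,1,1]
}}

```text
t: 16.85
eef_pos: [498.7, 158.6, 152.1]
tcp_rot: [2.998, 1.568, 0.037]
ft_force: [-3.9, -6.4, 31.3]
opening: 0.101
```

```bash
python3 look.py 11 "(225,180,285,230)" "(185,110,315,235)"
```

```text
16.95 [498.7 158.6 152. ] [-4.4  -5.73 30.96] 0.094 [ 0.18  0.38  1.85 -0.    0.91  1.57]
jaw az 100.36987524328275
```

View pics/scene11c.png

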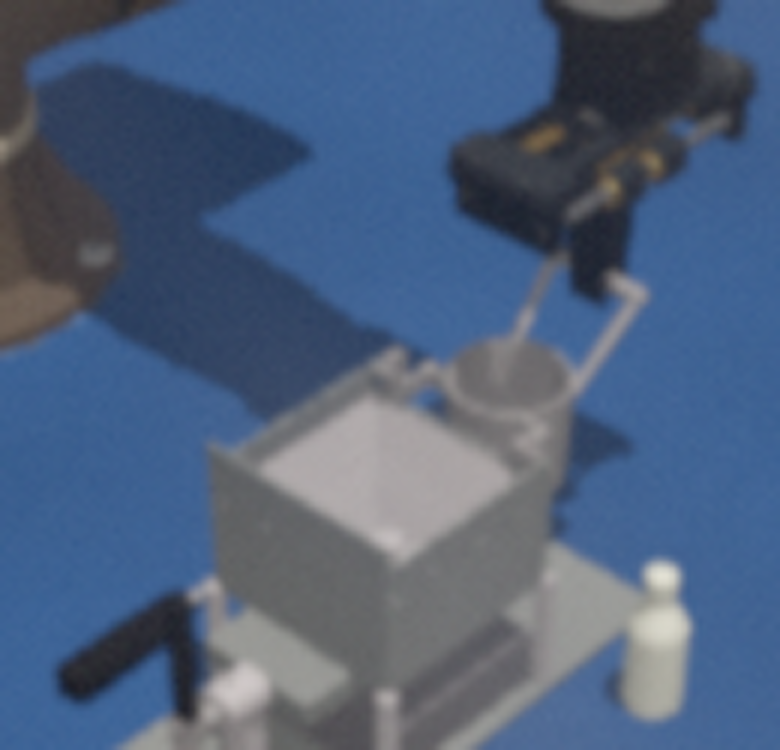

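View pics/top11c.png

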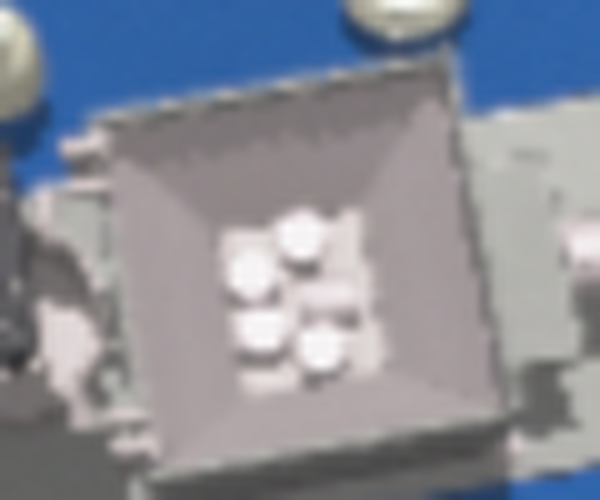

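The top view shows five spacers in the throat: four standing and one lying at (325,300). The cup is empty and pressed onto its stop with 31 N. I'll release it and go to the pin.

Request:
{"op": "apply_moves", "data": {
  "offset": [
    [0,0,0.06],
    [0,0,0.06],
    [0,0,0.06],
    [0,0,0.06],
    [0,0,1],
    [0,0,2],
    [0,0,3.2],
    [0.3,-1.6,3.2],
    [0.65,-3.6,3.2],
    [1,-5.6,3.2],
    [1.35,-7.6,3.2],
    [1.7,-9.6,3.2],
    [2.05,-11.4,3.2],
    [2.27,-12.58,3.2],
    [2.27,-12.58,2.2],
    [2.27,-12.58,1.5],
    [2.27,-12.58,1.5]
  ],
  "yaw": [0,0,0,0,0,0,0,0,0,0,0,0,0,0,0,0,0],
  "jaw": [0.9,0.6,0.2,0.2,0.2,0.2,0.2,0.2,0.2,0.2,0.2,0.2,0.2,0.2,0.2,0.2,0.2]
}}

```text
t: 19.08
eef_pos: [554.8, -155.6, 188.3]
tcp_rot: [-1.643, 1.569, 1.679]
ft_force: [-0.2, 0.4, 0.1]
opening: 0.403
```

```bash
python3 look.py 12 "(190,160,310,260)" "(185,140,315,265)"
```

```text
19.175 [ 555.6 -155.8  190. ] [-0.33 -0.53 -0.67] 0.403 [-0.39  0.42  1.67  0.    1.05  1.  ]
jaw az 100.38150217836287
```

View pics/scene12c.png

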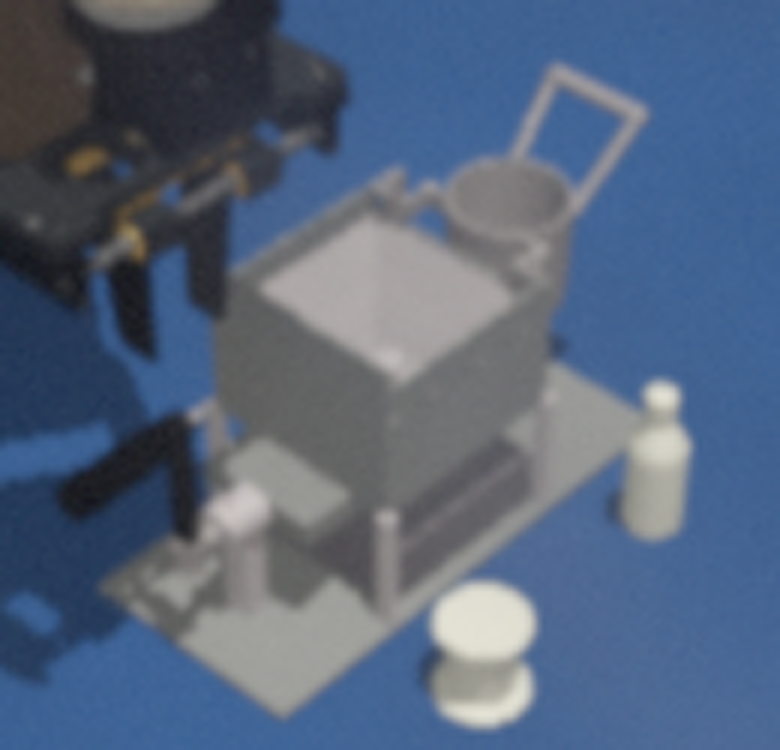

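View pics/top12c.png

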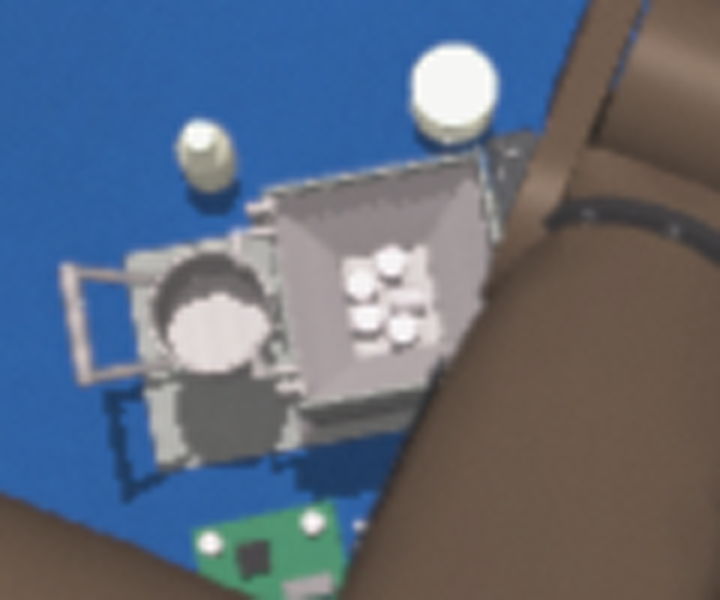

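```bash
python3 - <<'E'
from h import *
c=load("scene12")
for P in([555.6,-155.8,190],[555.6,-155.8,220],[555.6,-155.8,165],[555.6,-155.8,73]): print(P,((proj(c,[P])-[185,140]+.5)*6).round())
E
```

```text
[555.6, -155.8, 190] [[176. 377.]]
[555.6, -155.8, 220] [[172. 330.]]
[555.6, -155.8, 165] [[179. 416.]]
[555.6, -155.8, 73] [[189. 550.]]
```

Request:
{"op": "apply_moves", "data": {
  "offset": [
    [0,0,-1],
    [0,0,-2],
    [0,0,-2.8],
    [0,0,-3.2],
    [0,0,-3.4],
    [0,0,-3.4]
  ],
  "yaw": [0,0,0,0,0,0],
  "jaw": [0.2,0.2,0.2,0.2,0.2,0.2]
}}

```text
t: 19.92
eef_pos: [555.9, -155.8, 105.4]
tcp_rot: [2.957, 1.568, -0.003]
ft_force: [-0.2, -0.3, 0.6]
opening: 0.399
```

```bash
python3 look.py 13 "(190,160,310,260)" "(185,175,265,235)"
```

```text
20.025 [ 556.  -155.9  105.7] [-0.04  0.57  0.68] 0.403 [-0.39  0.51  1.76  0.    0.86  1.  ]
jaw az 100.38110136676868
```

View pics/scene13c.png

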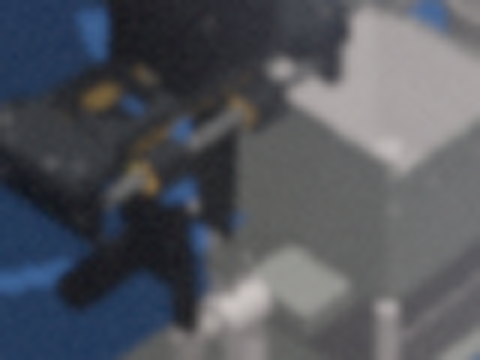

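Request:
{"op": "apply_moves", "data": {
  "offset": [
    [0,0,0],
    [0,0,0],
    [0,0,0],
    [0,0,0],
    [0,0,0]
  ],
  "yaw": [0,0,0,0,0],
  "jaw": [0.4,0.6,1,1,1]
}}

```text
t: 20.65
eef_pos: [556.1, -156.3, 105.8]
tcp_rot: [2.778, 1.567, -0.182]
ft_force: [-0.2, -4.8, 0.9]
opening: 0.14
```

```bash
python3 look.py 14 "(225,180,285,230)" "(185,175,265,235)"
```

```text
20.75 [ 556.1 -156.2  105.8] [-0.3  -5.08  1.07] 0.139 [-0.39  0.51  1.76  0.    0.86  1.  ]
jaw az 100.38479210998328
```

View pics/scene14c.png

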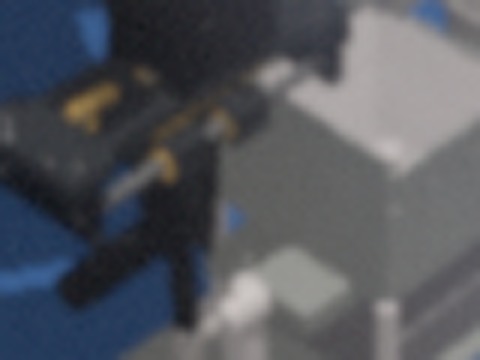

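Opening is 0.139 (13 mm), so the pin is gripped, and the rod is against its shut stop with -5 N. I'll use this pose as rod zero and pull 60 mm along station -y, which is (10.9, -59.0) mm in world axes.

Request:
{"op": "apply_moves", "data": {
  "offset": [
    [0.04,-0.2,0],
    [0.08,-0.45,0],
    [0.13,-0.7,0],
    [0.18,-1,0],
    [0.24,-1.3,0],
    [0.3,-1.6,0],
    [0.35,-1.9,0],
    [0.4,-2.15,0],
    [0.43,-2.32,0],
    [0.44,-2.38,0],
    [0.44,-2.4,0],
    [0.44,-2.4,0],
    [0.44,-2.4,0]
  ],
  "yaw": [0,0,0,0,0,0,0,0,0,0,0,0,0],
  "jaw": [1,1,1,1,1,1,1,1,1,1,1,1,1]
}}

```text
t: 22.38
eef_pos: [566.8, -216.1, 105.7]
tcp_rot: [3.03, 1.568, 0.069]
ft_force: [-2.4, 6.4, 4.8]
opening: 0.141
```

```bash
python3 look.py 15 "(225,180,285,230)" "(185,175,265,235)"; python3 - <<'E'
from cell import env
import numpy as np
d=env.state()["eef_pos"]-[556.1,-156.3,105.8];print(d, d[:2]@[np.sin(.1825),-np.cos(.1825)])
E
```

```text
22.475 [ 566.8 -216.   105.7] [-1.84  7.18  4.26] 0.141 [-0.47  0.55  1.69  0.    0.9   0.91]
jaw az 100.37484251471793
[ 10.6851964  -59.72328348  -0.08651006] 60.670703138907285
```

View pics/scene15c.png

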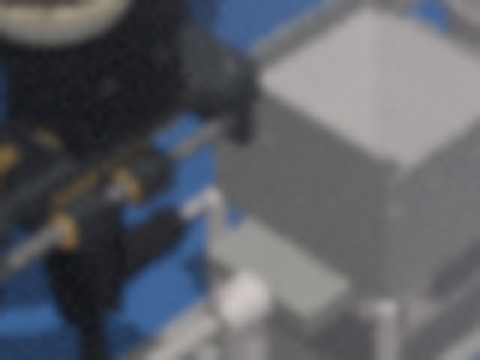

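View pics/top15c.png

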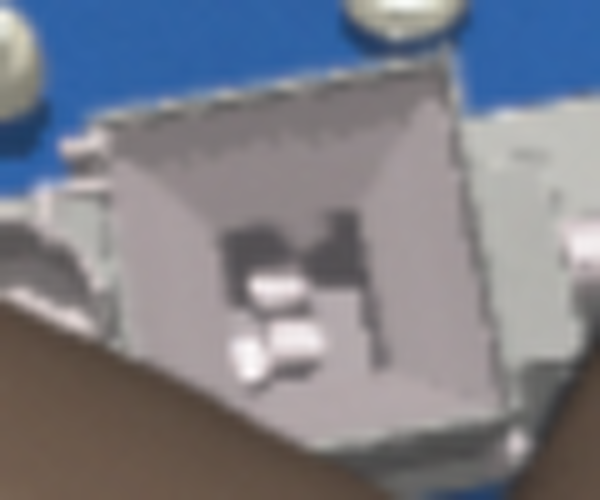

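Request:
{"op": "apply_moves", "data": {
  "offset": [
    [0,0,0],
    [0,0,0],
    [0,0,0],
    [0,0,0]
  ],
  "yaw": [0,0,0,0],
  "jaw": [1,1,1,1]
}}

```text
t: 22.98
eef_pos: [566.7, -215.9, 105.7]
tcp_rot: [-2.988, 1.568, 0.335]
ft_force: [-0.6, 6.7, 4.9]
opening: 0.142
```

```bash
python3 look.py 16 "(225,180,285,230)" "(185,205,245,255)"; python3 - <<'E'
from h import *
crop(load("scene16"),215,190,285,245,10,"pics/s16tray.png")
crop(load("top16"),237,190,273,225,16,"pics/t16z.png")
from cell import env
d=env.state()["eef_pos"]-[556.1,-156.3,105.8];print(d, d[:2]@[np.sin(.1825),-np.cos(.1825)])
E
```

```text
23.075 [ 566.7 -215.9  105.7] [-0.65  6.6   3.14] 0.139 [-0.47  0.55  1.69  0.    0.9   0.91]
jaw az 100.36003061966014
[ 10.63488774 -59.59931593  -0.10622186] 60.539663866416106
```

View pics/scene16c.png

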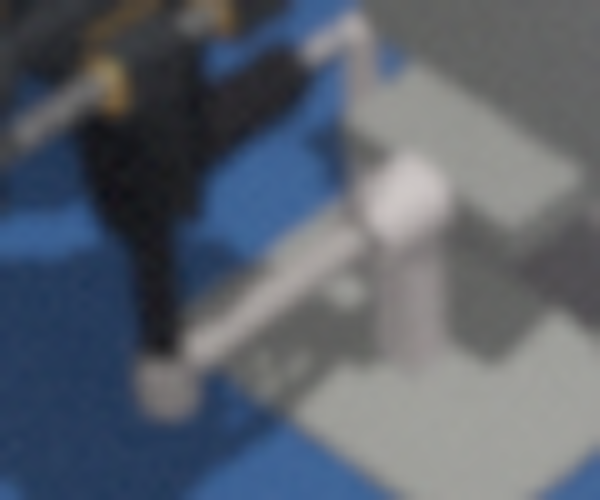

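View pics/s16tray.png

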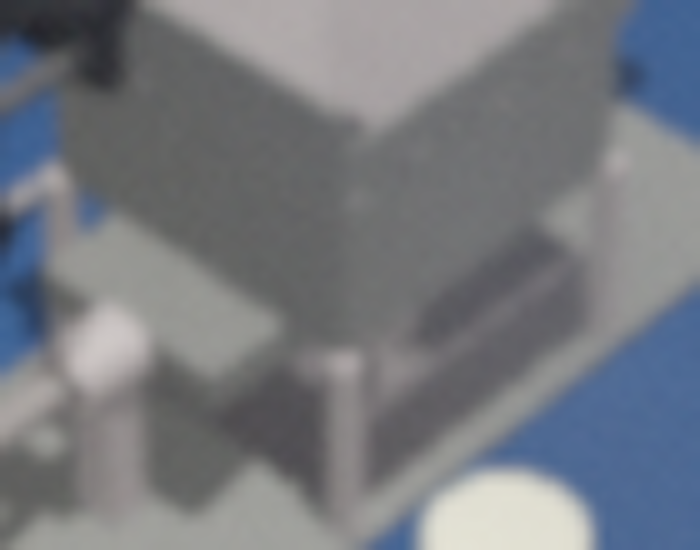

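View pics/t16z.png

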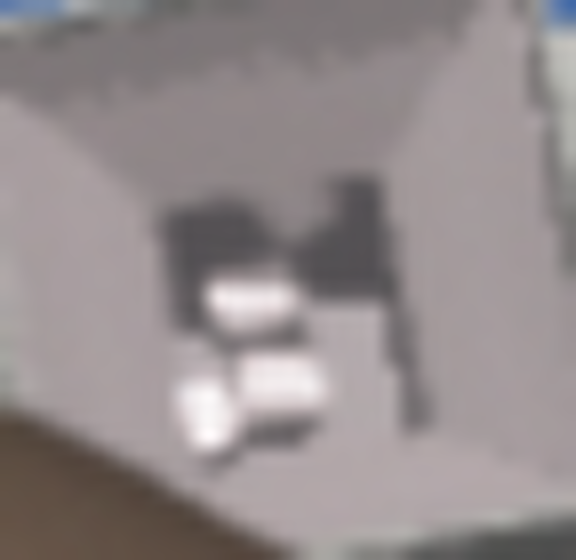

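```bash
python3 - <<'E'
from h import *
a=load("scene12")["frame"][200:245,225:285,::-1];b=load("scene16")["frame"][200:245,225:285,::-1]
cv2.imwrite("pics/cmp.png",cv2.resize(np.hstack([a,b]),None,fx=6.5,fy=6.5,interpolation=cv2.INTER_CUBIC))
t=load("top16")["frame"][195:220,240:270,::-1].astype(float)
cv2.imwrite("pics/tg.png",cv2.resize((255*(np.clip(t/255,0,1)**.5)).astype(np.uint8),None,fx=20,fy=20,interpolation=cv2.INTER_CUBIC))
E
```

```text
(no output)
```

View pics/cmp.png

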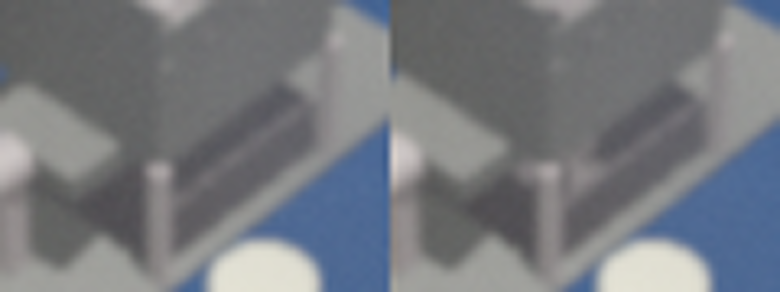

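View pics/tg.png

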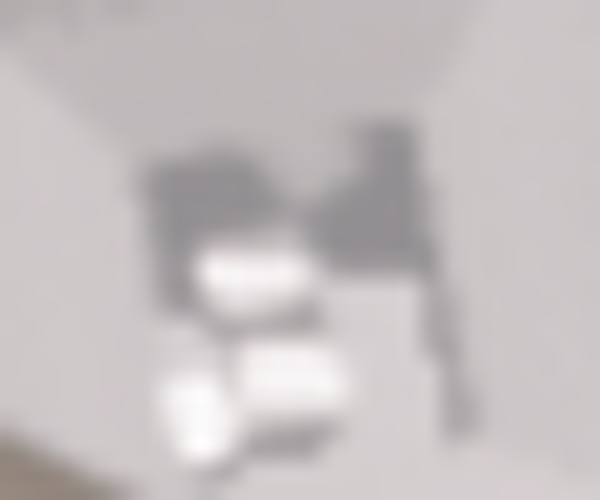

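```bash
python3 - <<'E'
from h import *
v=np.array([528.2,-12.5,.1825])  # slight y correction
def st(P): return (P-[v[0],v[1],0])@R.from_euler('z',v[2]).as_matrix()
c=load("scene16")
for px in((600,165),(570,185),(525,168)):
    uv=(225+(px[0]-390)/6.5-.42,200+px[1]/6.5-.42)
    for z in(10,20,30,42,60): print(px,z,st(atz(c,uv,z)).round(0))
t=load("top16")
for px in((310,190),(255,275),(295,375),(195,420)):
    uv=(240+px[0]/20-.48,195+px[1]/20-.48)
    for z in (15,25,79): print("top",px,z,st(atz(t,uv,z)).round(0))
crop(load("scene16"),230,212,272,244,18,"pics/s16d.png");crop(load("scene12"),230,212,272,244,18,"pics/s12d.png")
E
```

```text
(600, 165) 10 [32.  9. 10.]
(600, 165) 20 [39.  1. 20.]
(600, 165) 30 [45. -7. 30.]
(600, 165) 42 [ 54. -16.  42.]
(600, 165) 60 [ 66. -30.  60.]
(570, 185) 10 [ 30. -13.  10.]
(570, 185) 20 [ 37. -20.  20.]
(570, 185) 30 [ 44. -28.  30.]
(570, 185) 42 [ 52. -37.  42.]
(570, 185) 60 [ 65. -51.  60.]
(525, 168) 10 [  5. -19.  10.]
(525, 168) 20 [ 12. -26.  20.]
(525, 168) 30 [ 19. -34.  30.]
(525, 168) 42 [ 28. -43.  42.]
(525, 168) 60 [ 41. -57.  60.]
top (310, 190) 15 [31. -7. 15.]
top (310, 190) 25 [29. -7. 25.]
top (310, 190) 79 [20. -5. 79.]
top (255, 275) 15 [17.  6. 15.]
top (255, 275) 25 [15.  6. 25.]
top (255, 275) 79 [ 7.  7. 79.]
top (295, 375) 15 [-3.  2. 15.]
top (295, 375) 25 [-5.  2. 25.]
top (295, 375) 79 [-12.   3.  79.]
top (195, 420) 15 [-8. 22. 15.]
top (195, 420) 25 [-10.  22.  25.]
top (195, 420) 79 [-17.  22.  79.]
```

View pics/s16d.png

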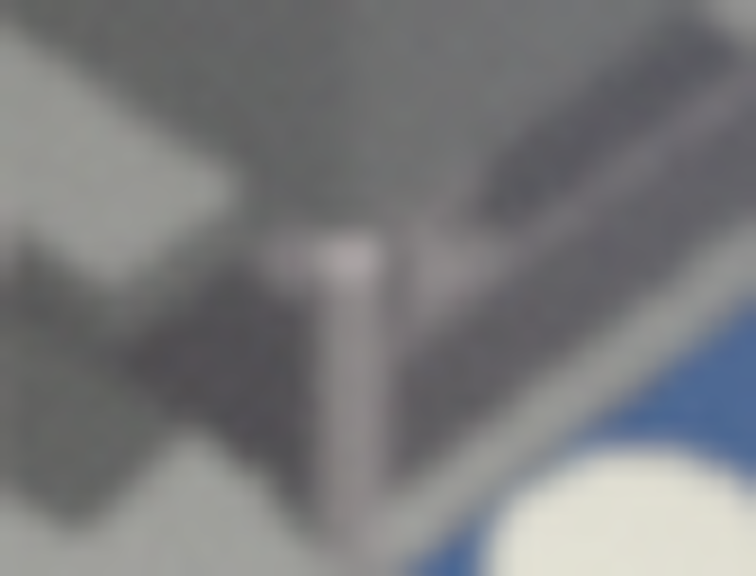

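View pics/s12d.png

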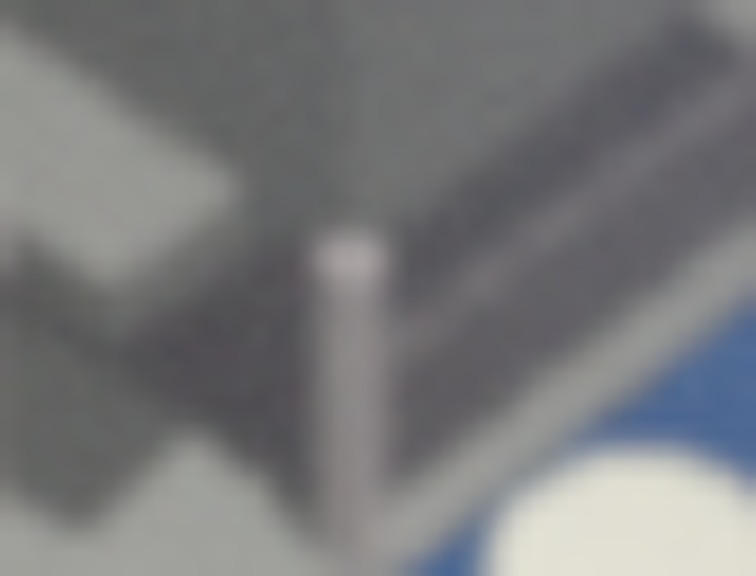

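```bash
python3 - <<'E'
from h import *
c=load("scene16");crop(c,208,214,236,235,24,"pics/ring.png")
crop(load("scene12"),200,208,236,235,20,"pics/ring0.png")
E
```

```text
(no output)
```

View pics/ring.png

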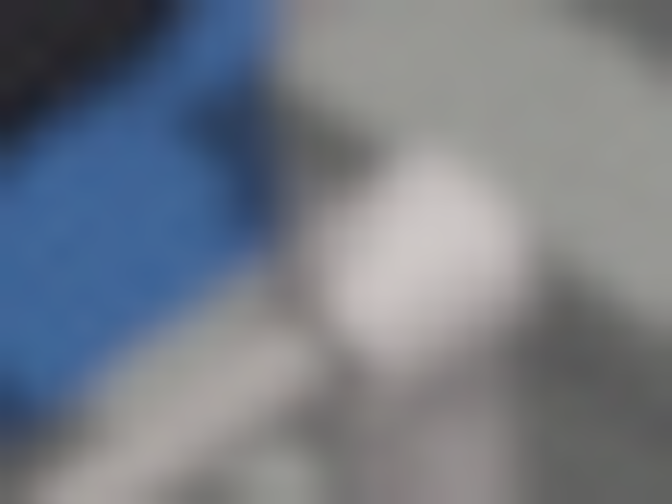

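View pics/ring0.png

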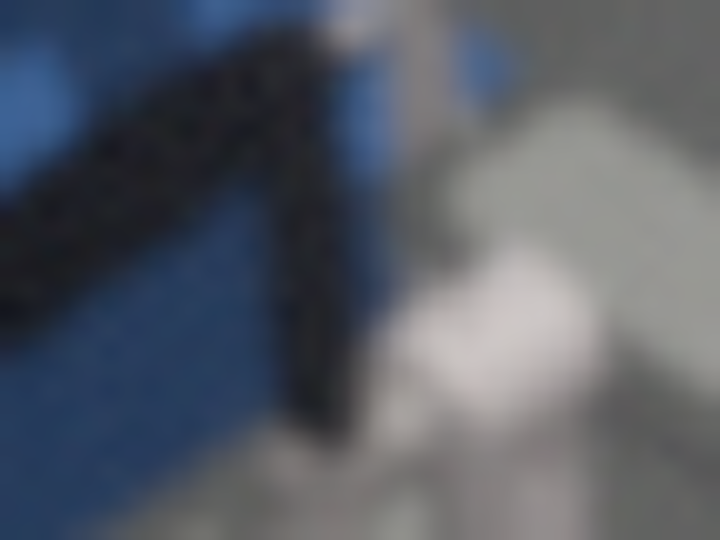

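```bash
python3 - <<'E'
from h import *
c=load("scene16");d=np.array([np.sin(.1825),-np.cos(.1825),0])
p=np.array([556,-156.,79]);print([(proj(c,[p+k*d])-proj(c,[p])).round(2) for k in(56,60,64)])
a=load("scene12")["frame"].astype(np.uint8);b=c["frame"]
t=cv2.cvtColor(a,cv2.COLOR_RGB2GRAY)[218:229,210:221]
# pin lower edge profile
for nm,im,x0,x1,y0,y1 in(("before",a,207,226,225,226),("after",b,192,211,236,237)): print(nm,cv2.cvtColor(im,cv2.COLOR_RGB2GRAY)[y0:y1,x0:x1])
cv2.imwrite("pics/full16.png",cv2.resize(load("top16")["frame"][:,:,::-1],(800,600)))
E
```

```text
[array([[-13.59,   9.73]]), array([[-14.58,  10.45]]), array([[-15.58,  11.17]])]
before [[ 58  57  57  58  57  55  47  37  38  38  58  97 137 167 185 196 197 199
  197]]
after [[ 57  58  57  57  56  54  47  29  31  30  45  70  89 101 110 126 147 159
  158]]
```

View pics/full16.png

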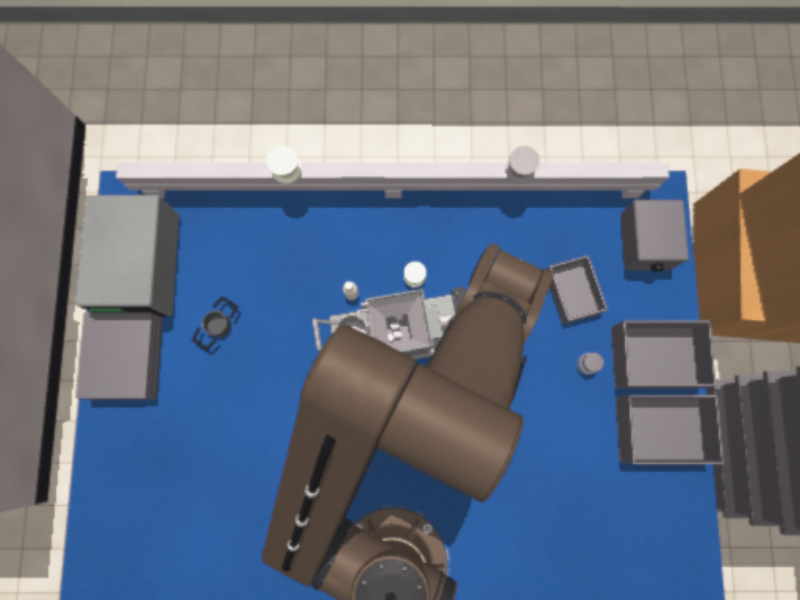

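```bash
python3 - <<'E'
from cell import env
s=env.state();print(s["t"],s["eef_pos"],s["ft_force"],s["opening"]);print(env.job_done())
E
```

```text
23.075 [ 566.73488774 -215.89931593  105.69377814] [-0.65213843  6.60180837  3.13593403] 0.13928414833420075
the job is handed in; nothing more can be done
None
```

I handed the job in at 23.1 s with the gripper still holding the rod at the length mark. I tipped the cup to about 2.3 rad and swung it back to its stop before pulling the rod.

**Cup and hopper:** With the shutter still shut, the top view showed five spacers in the throat. The cup was empty and upright.

**Rod:**
- The tool moved 60.5 mm along the rod from the shut position.
- The pin's shift in the picture, about 15 px, agrees with 60–62 mm.
- The spring pulls back with about 6.6 N, against the 7 N given for the mark.
- The black ring shows only as a faint dark band at the barrel mouth, about one pixel wide.

**Spacers in the tray:** Three can be seen clearly through the throat. The other two are partly hidden, so I placed them inside the tray from light patches near its +x/-y corner post. None is left on the shutter or stuck in the hopper.

**What went wrong:** The first grasp of the cup bar closed on nothing, because the fingertips showed about 28 mm higher than the reported tool position. I corrected for that offset in both grasps.

**Forces and bystanders:** The highest contact force I read was 31 N, from pressing the cup onto its stop. No bystander I could see had moved, but the arm hid the board and most of the screwdriver in the last top picture.

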